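# Hang a board carrier on the test rig and latch it

## Robot

A 7-joint arm with a two-finger parallel gripper is mounted at the origin on a cart in front of the work surface, level with it; the furniture and walls round the work are solid. World frame = base frame: x ahead of the robot, y to its left, z up, the work surface at z = 0. Lengths are in m, angles in rad, forces in N, time in s.
With the tool pointing down it reaches from about 0.4 to 0.85 m from the base axis. Payload 10.4 kg.
Tool frame: the origin (TCP) lies midway between the tips of the shut fingers; the grasp point (between the pads) lies 19 mm behind it (grasp_offset is the distance from the TCP to the grasp point, in m); z points along the fingers, y is the direction in which the jaws open and shut (so a half turn about z gives the same grasp; the last joint's range is limited). The gripper opens to 85 mm and grips with 20 to 120 N. Pads are 22 mm wide; open, the fingers measure 114 mm over their backs; the gripper's body (76 mm by 85 mm) begins 54 mm behind the grasp point. The pads swing forward as they close: fully open they stand 13 mm farther back than shut.
Start: joints at [1.235, 0.332, -0.065, 1.46, 0.022, 1.35, -0.088], TCP at [0.192, -0.595, 0.205] pointing down, gripper open.
Joint ranges: [-2.6, 2.6], [-0.5, 2.12], [-1.47, 1.34], [0.16, 2.42], [-1.27, 4.41], [0.06, 2.06], [-2.6, 2.6]. Speed limits (rad/s): [2.22, 2.22, 2.79, 2.79, 3.14, 3.14, 3.14].

## Interface

Orientations are given as a unit quaternion [w, x, y, z].
In Python, from rig import * gives the robot as it stands.
- The arm moves only by the tool apply_moves, never from a script. Its argument "deltas" is one flat list of numbers, 5 for each row, row after row: the shift along the tool's x, y, z in mm, then the turn about the tool's z in rad, then the opening, from 0 (shut) to 1 (fully open). In form: [dx, dy, dz, twist, grip, dx, dy, dz, twist, grip, ...]. A call has 1 to 8 rows; each row shifts and turns the commanded pose from where the row before left it, along the tool's axes as they then stand; what a row does not reach is not made up. A row lasts 1/12 s, in which the tool goes at most 41.7 mm and 7.16 degrees, less where a joint would pass 70% of its speed; a pose out of reach is approached as far as the arm can. A call is refused whole if a number of a shift passes 41.7 or a number of a turn 0.125, either way. A call with a gripper value outside its range is refused whole. The fingers move at their own pace and stop on an object; "squeeze" is the grip in N (left out, the last holds). Time passes only in rows, so rows that do not move let the fingers close. It gives the time, the measured TCP pose, the force and the opening at its end, in the units of the state.
- read_state(): the state, without advancing time (a new reading comes with each control period).
- grab_frame(name): name is "scene" or "side" or "wrist"; returns the picture (400x640x3 uint8, blue, green, red); there is no depth.
- camera_model(name): a dict with "fov_y" (degrees; the focal length in pixels is half the picture's height over the tangent of half this angle, whatever the lens; pixels are square), "cx", "cy" (the principal point, pixels), "extrinsics" (4x4, takes a point from world to camera coordinates); the wrist camera has in their place "tool_from_camera" (4x4, takes a point from camera to tool coordinates, whose origin is the TCP and whose axes are the flange's). Camera axes: x right, y down, z forward; pixel columns grow to the right and rows downward; lengths in m; the calibration is good to about 2 mm. The wrist camera is an equidistant fisheye: a pixel r from the principal point sees the ray r / f radians off the axis. A picture is of the moment at which its call begins: read the wrist's pose just before it. camera_model takes no time and is no camera call.
- finish_job(): hands the job in, once; it reports no verdict.
Trained networks look in the newest picture that a camera, given by its name, has taken for a name from the list of things; names that differ only in an ending like _2 or _b are one class to them, and where a whole thing is asked for, a point or a joint stands for the part that bears it (a point fixed in the world has none). Each returns a list of dicts, best first, with "p" (0 to 1); they miss things now and then, are a little off and sometimes report something else, mostly with a low value. They report only what shows in the picture. A call takes as long as a camera call. They do not tell look-alikes from the thing itself.
- find_in(query, camera): "position" ([x, y, z] in m, in world coordinates, good to about 4 mm: the middle of the surface that is visible of it).
The state is a dict: "time": time; "joint_positions": joint angles; "qd": joint speeds; "tau": joint torques, N m; "eef_pos": TCP position; "orientation": TCP orientation; "force": force on the tool from outside, world axes, zero at the start; "torque": the same for the moment, N m; "width": opening from 0.0 (shut) to 1.0 (fully open).
Only numpy, scipy, OpenCV 4.12 (cv2) and the standard library are available. Lean on these libraries where they do the work, as an engineer would, in place of code of your own. Each camera call takes 0.05 s, during which the arm holds its last target.

## Task

On the sloping test rig, hang the aluminium carrier plate (the loose plate with a small board and an upright tab): lay it flat on the panel with the round part of its keyhole over the screw head, slot pointing up the slope, then slide it straight down until the screw is fully home at the end of the narrow slot. Then lift the black spring collar on the latch lever at the top of the panel, keep it lifted while you swing the lever across its raised gate towards the plate as far as it goes, so that the latch bar lies behind the plate's top edge, and let the collar drop back so that the lever is locked. Leave the tape roll, the battery and the solder reel where they are.

Things in the scene. Friction and masses are not known exactly. Their poses are not given: they have to be found in the camera images.
- screw (a point): Fixed screw on the rig's panel; this point is where its axis meets the panel's surface. Axes: x up the slope (away from the robot), y across to the left, z out along the screw, leaning 28 degrees from vertical towards the robot. Shank 8 mm diameter; head 18 mm diameter, from 10.5 to 15.5 mm above the panel.
- panel: Grey sloping panel of the fixed rig (place and turn vary), rising 28 degrees away from the robot: 245 mm up the slope, 170 mm wide. Origin: middle of its lower edge, on its surface, 28 mm above the bench; axes as for the screw, which stands 124 mm up the slope from here.
- carrier_tab (a point): Grip point in the upright aluminium tab of the loose carrier plate, 36 mm above the plate's underside. Axes: x along the plate from its board to its keyhole (the end that goes up the slope), y across, z out of its face. Tab 12 mm thick (y), 22 mm long (x), top 55 mm above the underside. At the start the plate lies flat on the bench left or right of the rig, x within 30 degrees of straight ahead.
- keyhole_round (a point): Centre of the round part of the plate's keyhole (26 mm diameter: 4 mm of play round the screw head), at the underside; 35 mm along x from carrier_tab, 36 mm below it. The plate is aluminium, 130 (x) x 90 (y) x 6 mm, about 0.3 kg, with a small circuit board (40 mm along x, 60 along y, top 24 mm above the underside) whose near edge is 16 mm from carrier_tab.
- keyhole_end (a point): Where the screw's axis stands when it is at the end of the keyhole's narrow slot (11 mm wide), at the plate's underside; 20 mm further along x than keyhole_round. The plate's top edge is 18 mm beyond it. Seated: this point coincides with the screw point.
- lever_pivot (a point): Pivot of the latch lever, 14 mm above the panel, 87 mm up the slope from the screw on the same centre line; axes as for the screw. The lever turns about this y axis.
- collar_grip (a point): Centre of the black collar's grip, on the lever's axis, 65 mm from the pivot while down (moves with it). z points outward along the lever, y along the hinge. Ribbed cylinder 28 mm in diameter, from 20 mm below to 16 mm above this point; the lever ends 38 mm beyond this point. Gate plates, 20 mm wide over all (y), stand below the collar out to 54 mm from the pivot.
- latch_lever (a joint): Lever angle, rad: 0 open (leans 40 degrees up the slope from the panel's normal), 1.134 latched (leans 25 degrees down the slope, to the plate). Stays where left (friction 0.1 N m). With the collar down the gate blocks it about 0.05 from either end. Its bar, 40 mm wide, comes down 5 mm above the seated plate's top edge; a plate not fully slid down is in its way.
- collar (a joint): Lift of the collar along the lever, m: 0 down, 0.015 at its upper stop; a spring pulls it back down with 3 N at the bottom and 5 N at the top. The gate is cleared from 0.010.
- tape_center (a point): Bystander: centre of a roll of black insulating tape, 62 mm diameter, 18 mm high, flat on the bench on the other side of the rig from the plate.
- battery_center (a point): Bystander: centre of a small sealed battery, 35x50x54 mm, standing beyond and left of the rig.
- reel_center (a point): Bystander: centre of a solder reel, 62 mm diameter, 55 mm high, standing beside the rig on its right.
Things that resemble listed ones, but are neither listed nor needed, are in the scene too. There is more than one size of the part that bears carrier_tab; the job needs the smaller.

How it is judged:
On the way, in this order (a step that is already met when the one before it is completed fails the run):
1. the plate lies flat on the panel with the round part of its keyhole over the screw (x of keyhole_round in the frame of screw between -0.008 and 0.008 m and y of keyhole_round in the frame of screw between -0.006 and 0.006 m and z of keyhole_round in the frame of screw between -0.004 and 0.004 m and angle between the z axis of keyhole_end and the z axis of screw, either way round below 0.08 rad), for 0.05 s.
2. the plate is slid down, the screw at the end of the narrow slot (x of keyhole_end in the frame of screw between -0.004 and 0.004 m and y of keyhole_end in the frame of screw between -0.004 and 0.004 m and z of keyhole_end in the frame of screw between -0.003 and 0.003 m and angle between the z axis of keyhole_end and the z axis of screw, either way round below 0.08 rad and angle between the x axis of keyhole_end and the x axis of screw, either way round below 0.15 rad), for 0.2 s.
3. the collar is lifted clear of the gate with the lever still open (value of joint collar above 0.007 m and value of joint latch_lever below 0.2 rad), for 0.05 s.
4. the lever is swung over to its latched end (value of joint latch_lever above 1.05 rad), for 0.1 s.
At the end, for the whole second after the job is handed in: The carrier plate lies flat on the panel, straight to within about 8 degrees, with the screw within 4 mm of the slot's end; the lever stands within 0.06 rad of its latched end, the collar is down (within 3 mm), and everything is released and at rest (all of step 2 and value of joint latch_lever above 1.07 rad and value of joint collar below 0.003 m and linear speed of carrier below 0.02 m/s); the robot touches nothing.
It fails at once if the tape roll, the battery or the solder reel is moved more than 30 mm (distance of any of tape_center, battery_center, reel_center from where it was at the start of the episode above 0.03 m).
It also fails if it takes over 54 s, if anything falls off the work surface, if the arm or the gripper's body presses on something with over 40 N, if the wrist force passes 120 N, or if a joint passes its speed limit or range.

## Working session

There is one attempt and no reset: what is moved stays moved. The work goes in short steps, Python scripts to look and compute and a tool call to move; the robot and the scene stay as the last step left them, time stands still between calls to the robot, and variables do not carry over. Pictures are saved under pics/ and viewed, and the job is handed in when it is done.

Besides the shell and the picture viewer there is one more tool, called as name(argument=value, ...) on one line, values as JSON. apply_moves: Moves the arm, as the interface text tells. Its arguments: {"type":"object","properties":{"deltas":{"type":"array","items":{"type":"number"}},"squeeze":{"type":"number"}},"required":["deltas"]}

```bash
ls; mkdir -p pics; python3 - <<'E'
from rig import *
import cv2
print(read_state())
for n in ["scene","side","wrist"]:
    im=grab_frame(n); cv2.imwrite(f"pics/{n}0.png",im); print(n,camera_model(n))
E
```

```text
pics
{'time': 0.0, 'joint_positions': array([ 1.23543952,  0.33287532, -0.06470393,  1.46097457,  0.0215995 ,
        1.34989512, -0.08852765]), 'qd': array([ 0.0010871 ,  0.0002049 ,  0.00051001, -0.00119749, -0.00055837,
        0.00136706, -0.0008841 ]), 'tau': array([-3.97011490e-04, -6.25456452e+01,  4.93492861e-02, -3.91604304e+01,
        1.63178961e-02,  9.92855639e-03,  2.74100051e-05]), 'eef_pos': array([ 0.19216494, -0.59427529,  0.20419794]), 'orientation': array([-7.13539142e-04,  9.87797716e-01,  1.55740624e-01, -1.46402884e-04]), 'force': array([0.3965895 , 0.37939441, 0.48031908]), 'torque': array([-0.0054083 ,  0.02656858,  0.01827998]), 'width': 1.001184482137761}
scene {'fov_y': 45.04593266765736, 'cx': 327.6349084359786, 'cy': 195.96038592657595, 'extrinsics': array([[-0.53698633, -0.84353415,  0.00978886,  0.39246608],
       [-0.52209259,  0.32320025, -0.78927874,  0.31045881],
       [ 0.66261981, -0.42894258, -0.61395704,  1.00497763],
       [ 0.        ,  0.        ,  0.        ,  1.        ]])}
side {'fov_y': 53.521202075684194, 'cx': 323.15066160326023, 'cy': 195.36724848793995, 'extrinsics': array([[ 0.93967172, -0.34207205,  0.00193979, -0.39769462],
       [-0.20612543, -0.57073375, -0.79484294,  0.30790837],
       [ 0.27300066,  0.74649159, -0.60681211,  0.73534451],
       [ 0.        ,  0.        ,  0.        ,  1.        ]])}
wrist {'fov_y': 65.70646984690485, 'cx': 317.8701318618271, 'cy': 198.95534821406466, 'tool_from_camera': array([[-4.75829248e-04, -9.58317617e-01, -2.85704601e-01,
         7.23541672e-02],
       [ 9.99999002e-01, -8.36122335e-04,  1.13908558e-03,
        -4.72379095e-04],
       [-1.33048977e-03, -2.85703774e-01,  9.58317058e-01,
        -1.68518836e-01],
       [ 0.00000000e+00,  0.00000000e+00,  0.00000000e+00,
         1.00000000e+00]])}
```

View pics/scene0.png

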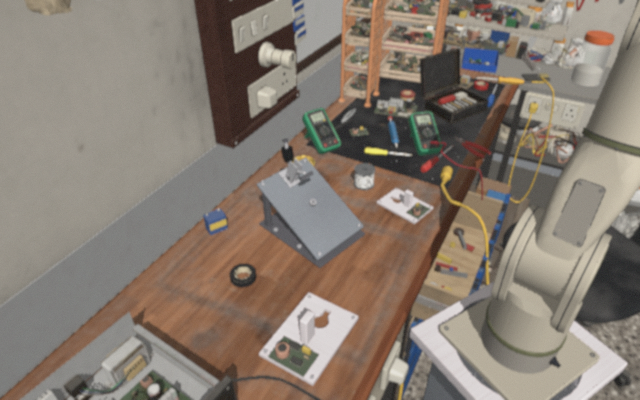

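View pics/side0.png

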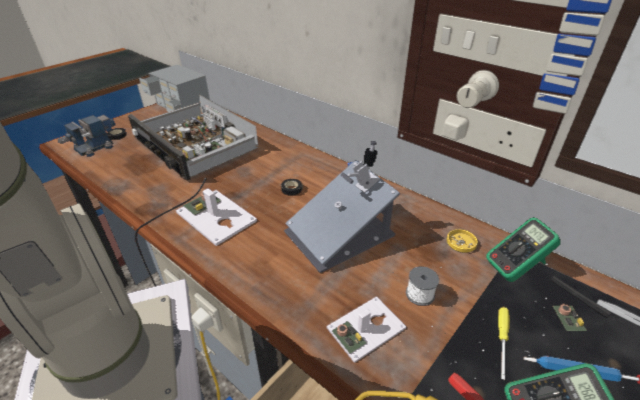

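```bash
python3 - <<'E'
from rig import *
import numpy as np
for q in ["carrier_tab","keyhole_round","keyhole_end","screw","lever_pivot","collar_grip","panel"]:
    for c in ["scene","side"]:
        print(q,c,[(np.round(d["position"],3).tolist(),round(d["p"],2)) for d in find_in(q,c)][:4])
print(read_state()["time"])
E
```

```text
carrier_tab scene [([0.471, -0.092, 0.006], 0.76), ([0.232, 0.368, 0.008], 0.67), ([0.532, 0.192, 0.088], 0.59)]
carrier_tab side [([0.473, -0.108, 0.003], 0.87), ([0.24, 0.349, 0.012], 0.73)]
keyhole_round scene [([0.47, -0.09, 0.007], 0.96), ([0.229, 0.373, 0.011], 0.89)]
keyhole_round side [([0.469, -0.111, 0.009], 0.91), ([0.239, 0.345, 0.008], 0.58)]
keyhole_end scene [([0.227, 0.369, 0.009], 0.85), ([0.466, -0.095, 0.004], 0.82)]
keyhole_end side [([0.242, 0.343, 0.007], 0.89), ([0.47, -0.108, 0.009], 0.83), ([0.535, 0.169, 0.084], 0.27)]
screw scene [([0.53, 0.193, 0.089], 0.56), ([0.605, 0.203, 0.212], 0.45)]
screw side [([0.468, -0.109, 0.007], 0.44)]
lever_pivot scene [([0.528, 0.194, 0.092], 0.9), ([0.464, 0.402, 0.019], 0.39)]
lever_pivot side [([0.536, 0.168, 0.083], 0.69)]
collar_grip scene []
collar_grip side [([0.608, 0.186, 0.206], 0.74)]
panel scene [([0.528, 0.195, 0.089], 0.56)]
panel side [([0.538, 0.17, 0.087], 0.9)]
0.85
```

Two candidate carriers: A at scene (405,203) / side (366,328), right of the rig; B at scene (308,337) / side (216,216), left of it. Tape (scene 243,275) is on the left, so the plate should be on the right: A. I'll check its size in enlarged crops.

```bash
cat > h.py <<'E'
from rig import *
import numpy as np, cv2
from scipy.spatial.transform import Rotation as R
def cam(n):
    m=camera_model(n); f=200/np.tan(np.radians(m["fov_y"]/2)); return m,f
def ray(n,u,v):
    m,f=cam(n); E=m["extrinsics"]; d=np.array([(u-m["cx"])/f,(v-m["cy"])/f,1.])
    Rm=E[:3,:3]; return -Rm.T@E[:3,3], Rm.T@d
def onz(n,u,v,z):
    o,d=ray(n,u,v); return o+d*(z-o[2])/d[2]
def proj(n,P):
    m,f=cam(n); E=m["extrinsics"]; p=np.atleast_2d(P)@E[:3,:3].T+E[:3,3]
    return np.c_[m["cx"]+f*p[:,0]/p[:,2], m["cy"]+f*p[:,1]/p[:,2]]
def tri(obs):
    A=np.zeros((3,3));b=np.zeros(3)
    for n,u,v in obs:
        o,d=ray(n,u,v);d=d/np.linalg.norm(d);M=np.eye(3)-np.outer(d,d);A+=M;b+=M@o
    return np.linalg.solve(A,b)
def crop(im,x0,y0,w,h,k,out):
    cv2.imwrite(out,cv2.resize(im[y0:y0+h,x0:x0+w],None,fx=k,fy=k,interpolation=cv2.INTER_CUBIC))
E
python3 - <<'E'
from h import *
s=cv2.imread("pics/scene0.png");d=cv2.imread("pics/side0.png")
crop(s,365,170,80,60,8,"pics/c1.png")
crop(d,316,290,100,75,8,"pics/c2.png")
crop(s,250,150,120,115,5,"pics/c3.png")
crop(d,280,130,130,145,4,"pics/c4.png")
E
```

```text
(no output)
```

View pics/c1.png

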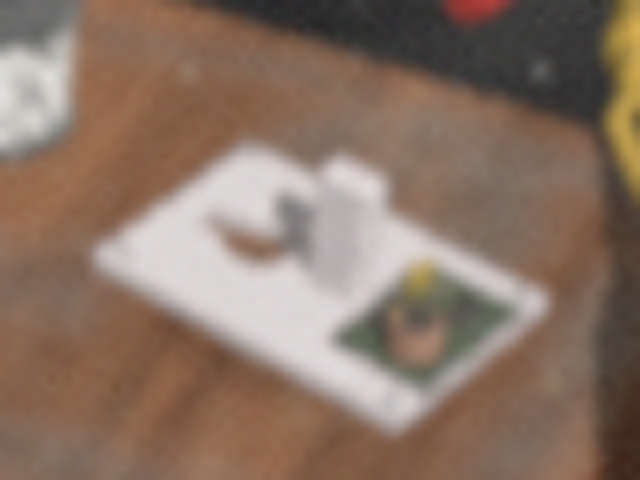

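View pics/c2.png

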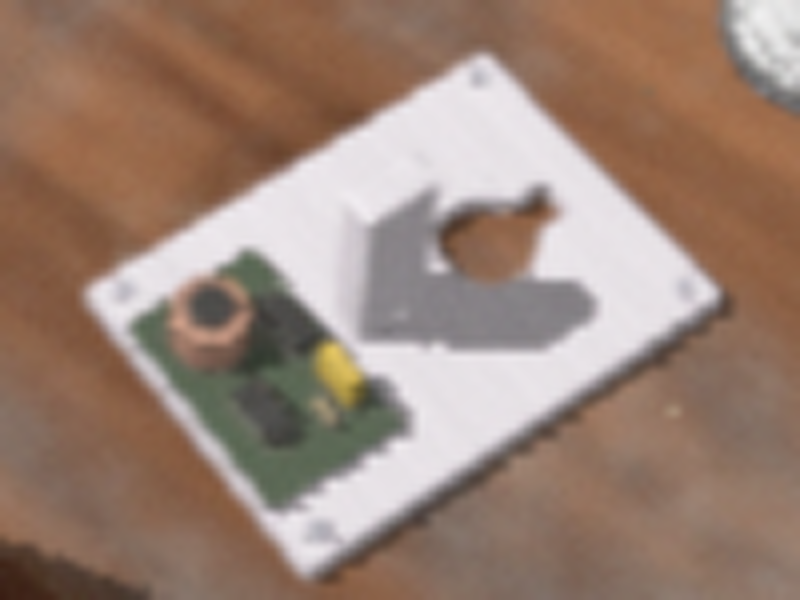

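View pics/c3.png

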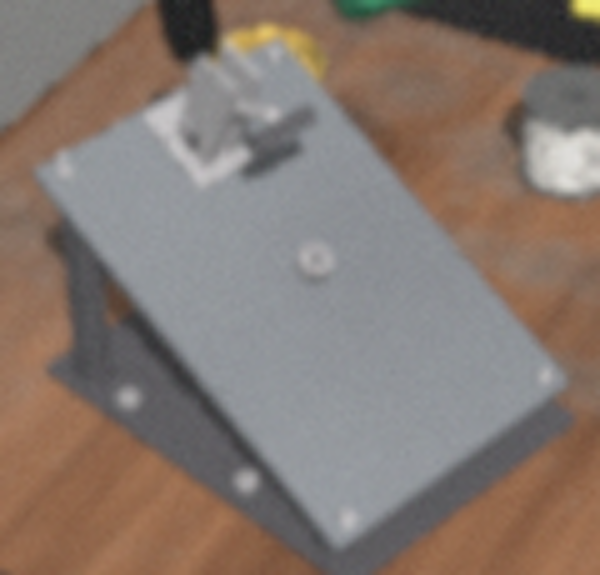

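View pics/c4.png

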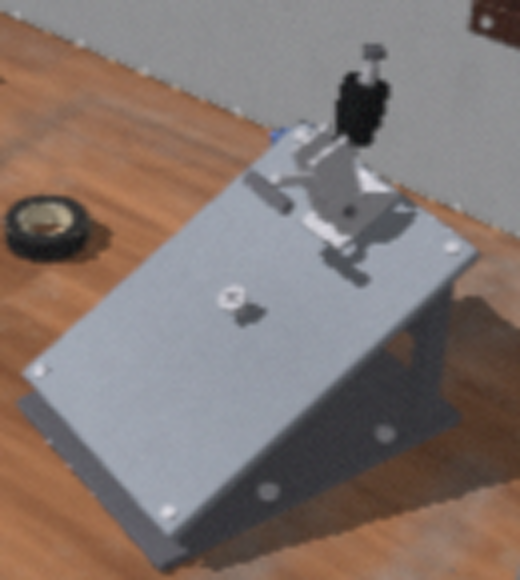

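```bash
cat > fit.py <<'E'
from h import *
from scipy.optimize import least_squares
def px(c,k,x0,y0): return (np.array(c,float)+.5)/k-.5+[x0,y0]
pl=np.array([[-57,45,6],[73,45,6],[73,-45,6],[-57,-45,6]])/1e3 # tabframe, z from underside
sd=px([[85,292],[485,52],[728,298],[308,578]],8,316,290)
sc=px([[550,297],[250,145],[95,255],[400,432]],8,365,170)
def pose(p): return lambda P: P@R.from_euler("z",p[2]).as_matrix().T+[p[0],p[1],0]
pan=np.array([[0,85,0],[245,85,0],[245,-85,0],[0,-85,0]])/1e3
psc=px([[335,548],[38,168],[287,40],[568,385]],5,250,150)
psd=px([[22,375],[305,122],[478,250],[168,532]],4,280,130)
def ppose(p):
    M=R.from_euler("zy",[p[2],-np.radians(28)]).as_matrix()
    return lambda P: np.atleast_2d(P)@M.T+[p[0],p[1],.028]
def run(model,pts,obs,p0,scale=False):
    def f(p): 
        P=model(p)(pts*(p[3] if scale else 1)); return np.concatenate([(proj(n,P)-o).ravel() for n,o in obs])
    r=least_squares(f,list(p0)+([1.] if scale else [])); return r.x,np.sqrt(np.mean(r.fun**2))
if __name__=="__main__":
    for o in ([("side",sd)],[("scene",sc)],[("side",sd),("scene",sc)]):
        print("plate",run(pose,pl,o,[.47,-.1,0]),run(pose,pl,o,[.47,-.1,0],True))
    for o in ([("side",psd)],[("scene",psc)],[("side",psd),("scene",psc)]):
        print("panel",run(ppose,pan,o,[.43,.15,0]),run(ppose,pan,o,[.43,.15,0],True))
    x,_=run(ppose,pan,[("side",psd),("scene",psc)],[.43,.15,0])
    T=ppose(x)
    for nm,P,a in [("screwhead",[.124,0,.0155],[("scene",*px([316,259],5,250,150)),("side",*px([231,297],4,280,130))])]:
        print(nm,T(np.array(P)),tri(a))
    pv=np.array([.211,0,.014]);th=np.radians(40);ax=np.array([np.sin(th),0,np.cos(th)])
    print("collar",T(pv+.065*ax),"lever end",T(pv+.103*ax),proj("side",T(pv+.065*ax)),proj("scene",T(pv+.065*ax)),proj("side",T(pv+.103*ax)))
    print("obs collar side",px([362,107],4,280,130),"end",px([374,50],4,280,130))
E
python3 fit.py
```

```text
plate (array([ 0.47057367, -0.10058984,  0.25013366]), np.float64(0.3392424731947938)) (array([ 0.47056274, -0.10050695,  0.25076176,  1.01120113]), np.float64(0.16955005722888733))
plate (array([ 0.47718998, -0.10790615,  0.92791283]), np.float64(15.604509518935064)) (array([ 0.477418  , -0.10420271,  0.89282054,  0.59936687]), np.float64(13.860469117652345))
plate (array([ 0.47137425, -0.10130142,  0.33455511]), np.float64(11.945454578526117)) (array([ 0.47174962, -0.10165238,  0.3344036 ,  0.86856212]), np.float64(11.580445241559035))
panel (array([0.42443572, 0.15124475, 0.20797547]), np.float64(1.355082602152378)) (array([0.42408792, 0.15111841, 0.20822584, 1.00306256]), np.float64(1.3487493943129716))
panel (array([0.42550853, 0.15528531, 0.17929337]), np.float64(1.4576271173056732)) (array([0.42865674, 0.15554507, 0.18005083, 0.97491887]), np.float64(1.0213129227778426))
panel (array([0.42482405, 0.15363798, 0.1928514 ]), np.float64(1.5197553134214619)) (array([0.42612406, 0.15393235, 0.19259282, 0.98880636]), np.float64(1.4444127305481478))
screwhead [[0.52500307 0.1774036  0.09882097]] [0.52413609 0.17630286 0.1003487 ]
collar [[0.61393005 0.20208557 0.20079936]] lever end [[0.62143088 0.206767   0.23775638]] [[370.15876879 155.54295301]] [[285.21424093 154.52868561]] [[373.41797431 140.24830966]]
obs collar side [370.125 156.375] end [373.125 142.125]
```

```bash
sed -i 's/^sc=px.*/sc=px([[400,432],[95,255],[250,145],[550,297]],8,365,170)/' fit.py; python3 fit.py | head -3
python3 - <<'E'
from h import *
# other plate size check: side
s=cv2.imread("pics/side0.png"); crop(s,165,180,105,75,7,"pics/c5.png")
E
```

```text
plate (array([ 0.47057367, -0.10058984,  0.25013366]), np.float64(0.3392424731947938)) (array([ 0.47056274, -0.10050695,  0.25076176,  1.01120113]), np.float64(0.16955005722888733))
plate (array([ 0.47138712, -0.09951325,  0.25180427]), np.float64(0.4584463472904031)) (array([ 0.4713471 , -0.09953623,  0.24948206,  1.01522189]), np.float64(0.37724899535871104))
plate (array([ 0.47092476, -0.10017825,  0.25059698]), np.float64(0.444998406425759)) (array([ 0.47089168, -0.10011949,  0.25060471,  1.01277345]), np.float64(0.34222675602628067))
```

View pics/c5.png

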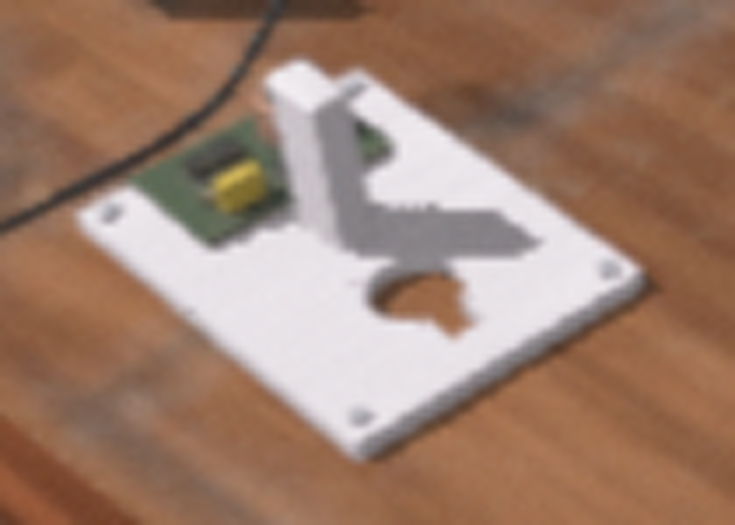

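View pics/wrist0.png

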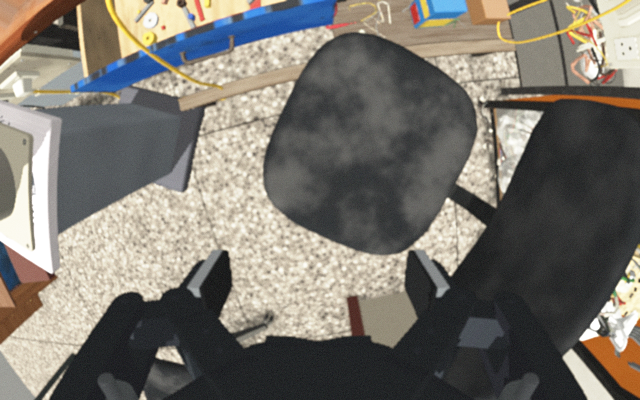

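Plate A at tab (0.471, −0.100), yaw 0.25, fits 130×90 mm (scale 1.01) in both views; B looks larger and is on the tape's side. A is the one. I'll move above it.

apply_moves(deltas=[29.9,-27.5,0,0,1,29.9,-27.5,0,0,1,29.9,-27.5,0,0,1,29.9,-27.5,0,0,1,29.9,-27.5,0,0,1,29.9,-27.5,0,0,1,29.9,-27.5,0,0,1,29.9,-27.5,0,0,1])

```text
time: 1.52
eef_pos: [0.3528, -0.31, 0.2053]
orientation: [0.0, 0.988, 0.156, 0.0]
force: [0.8, -0.1, 1.1]
width: 1.0
```

apply_moves(deltas=[29.9,-27.5,0,0,1,29.9,-27.5,0,0,1,29.9,-27.5,0,0,1,29.9,-27.5,0,0,1,29.9,-27.5,0,0,1,29.9,-27.5,0,0,1,0,0,0,0.063,1,0,0,0,0,1])

```text
time: 2.18
eef_pos: [0.473, -0.0971, 0.2052]
orientation: [-0.0, 0.992, 0.126, 0.0]
force: [-0.2, -0.7, 0.5]
width: 1.0
```

```bash
cat >> h.py <<'E'
def tool():
    s=read_state(); q=s["orientation"]; return s["eef_pos"],R.from_quat([q[1],q[2],q[3],q[0]]).as_matrix(),s
def wproj(P,p,M):
    m,f=cam("wrist"); T=m["tool_from_camera"]; X=(np.atleast_2d(P)-p)@M; c=(X-T[:3,3])@T[:3,:3]
    th=np.arctan2(np.hypot(c[:,0],c[:,1]),c[:,2]); ph=np.arctan2(c[:,1],c[:,0])
    return np.c_[m["cx"]+f*th*np.cos(ph),m["cy"]+f*th*np.sin(ph)]
def wray(u,v,p,M):
    m,f=cam("wrist"); T=m["tool_from_camera"]; a=np.array([u-m["cx"],v-m["cy"]]);r=np.hypot(*a);th=r/f
    d=np.r_[a/r*np.sin(th),np.cos(th)]; return p+M@T[:3,3], M@T[:3,:3]@d
def wonz(u,v,z,p,M):
    o,d=wray(u,v,p,M); return o+d*(z-o[2])/d[2]
def rel(target,p,M,yaw=None):
    d=M.T@(np.array(target)-p)*1e3; y0=np.arctan2(M[1,0],M[0,0]); return np.round(d,1), None if yaw is None else round(y0-yaw,4)
E
python3 - <<'E'
from h import *
p,M,s=tool(); im=grab_frame("wrist"); cv2.imwrite("pics/w1.png",im)
print(s["time"],p,np.round(M,4).tolist(),s["width"])
np.savez("w1.npz",p=p,M=M)
E
```

```text
2.1833 [ 0.47298959 -0.09713824  0.20515622] [[0.9685, 0.249, 0.0005], [0.249, -0.9685, 0.0003], [0.0005, -0.0002, -1.0]] 1.0004659060007521
```

View pics/w1.png

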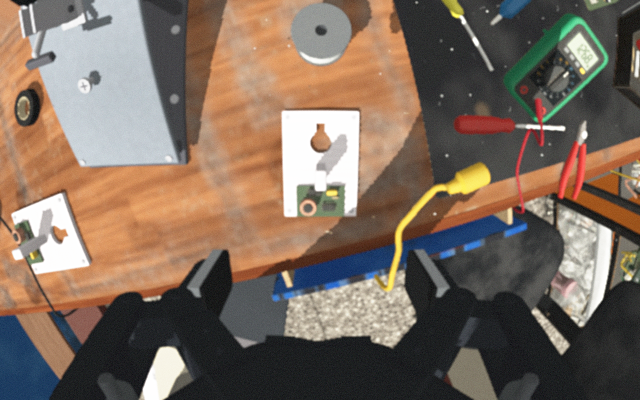

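The wrist view shows plate A, with corners near (282,110), (359,110), (355,217) and (283,217), the keyhole at (320,138) and the tab top at (321,180). The screw is at (85,86). I'll refine from a crop.

```bash
python3 - <<'E'
from h import *
im=cv2.imread("pics/w1.png"); crop(im,270,95,100,135,4,"pics/c6.png"); crop(im,0,0,200,180,4,"pics/c7.png")
E
```

```text
(no output)
```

View pics/c6.png

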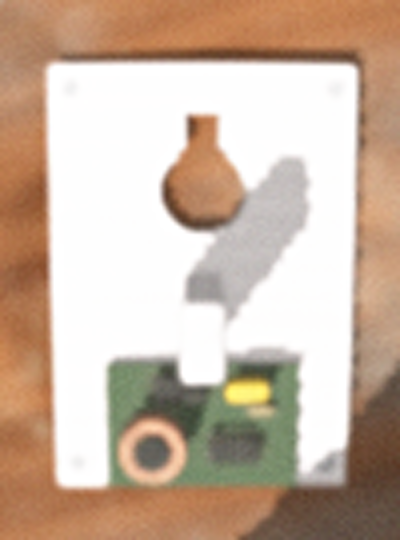

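View pics/c7.png

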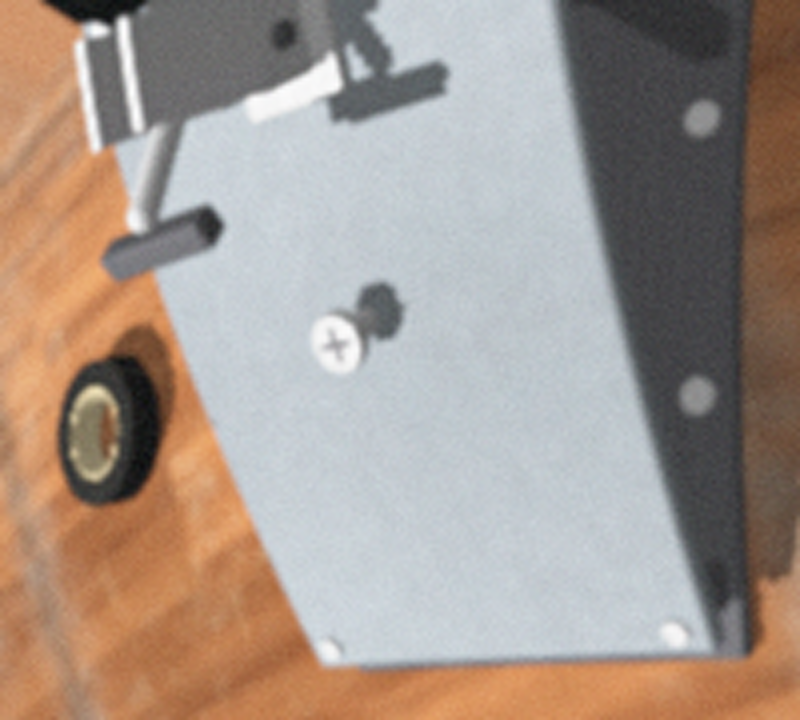

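```bash
python3 - <<'E'
from fit import *
z=np.load("w1.npz");p,M=z["p"],z["M"]
pts=np.r_[pl,[[35,0,6],[0,0,55]]/np.array(1e3)] if False else np.r_[pl,np.array([[.011,0.,.055],[-.011,0.,.055]])]
obs=px([[57,487],[47,63],[359,63],[347,487],[204,303],[204,383]],4,270,95)
f=lambda q:(wproj(pose(q)(pts),p,M)-obs).ravel()
r=least_squares(f,[.47,-.1,.25]);print(r.x,np.round(r.fun,1))
print("screw head ray->z .100",wonz(*px([338,343],4,0,0),.100,p,M))
for c in ([320,667],[716,655]): print(wonz(*px(c,4,0,0),.028,p,M))
E
```

```text
[ 0.47160729 -0.10044549  0.25086192] [ 0.7 -0.7  0.7  0.6 -0.8  0.7 -0.7 -0.8  0.1 -0.2  0.   0.1]
screw head ray->z .100 [0.52466152 0.17397306 0.1       ]
[0.40621132 0.23399266 0.028     ]
[0.44501222 0.06980826 0.028     ]
```

apply_moves(deltas=[-2.2,2.7,30,0,1,0,0,40,0,1,0,0,40,0,1,0,0,38,0,1,0,0,25,0,1,0,0,10,0,1,0,0,0,0,1])

```text
time: 2.82
eef_pos: [0.4687, -0.1036, 0.0202]
orientation: [-0.001, 0.992, 0.124, -0.002]
force: [-1.4, 0.2, 0.5]
width: 1.0
```

```bash
python3 - <<'E'
from h import *
p,M,s=tool(); print(p,rel([.4716,-.1003,.022],p,M,.2508)); cv2.imwrite("pics/w2.png",grab_frame("wrist"))
E
```

```text
[ 0.46874903 -0.10363323  0.02015917] (array([ 3.6, -2.5, -1.8]), np.float64(-0.0016))
```

View pics/w2.png

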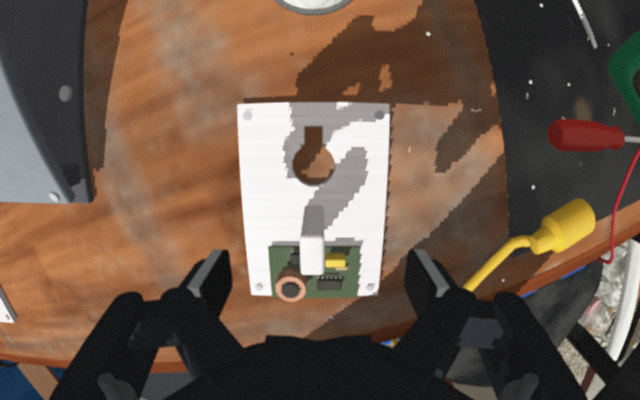

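apply_moves(deltas=[0,0,0,0,1,0,0,0,0,1])

```text
time: 3.03
eef_pos: [0.4721, -0.1034, 0.0239]
orientation: [0.001, 0.992, 0.124, 0.001]
force: [-0.2, -0.7, -0.4]
width: 0.999
```

apply_moves(deltas=[0.3,-3.1,1.5,0,1,0,0,0,0,1,0,0,0,0,1])

```text
time: 3.28
eef_pos: [0.4706, -0.0995, 0.0211]
orientation: [0.0, 0.992, 0.125, 0.0]
force: [0.2, -0.3, -0.4]
width: 1.002
```

apply_moves(deltas=[0,0,0,0,0,0,0,0,0,0,0,0,0,0,0,0,0,0,0,0,0,0,0,0,0,0,0,0,0,0], squeeze=40)

```text
time: 3.78
eef_pos: [0.4702, -0.0997, 0.0205]
orientation: [0.0, 0.992, 0.125, -0.0]
force: [2.4, -10.3, 6.7]
width: 0.144
```

```bash
python3 - <<'E'
from h import *
p,M,s=tool(); print(s["time"],p,s["width"],s["force"],rel([.4716,-.1003,.022],p,M,.2508)); cv2.imwrite("pics/w3.png",grab_frame("wrist"))
E
```

```text
3.7833 [ 0.47021962 -0.09972516  0.02047285] 0.14447623349022032 [  2.35087595 -10.3102137    6.72811648] (array([ 1.2,  0.9, -1.5]), np.float64(-0.0009))
```

View pics/w3.png

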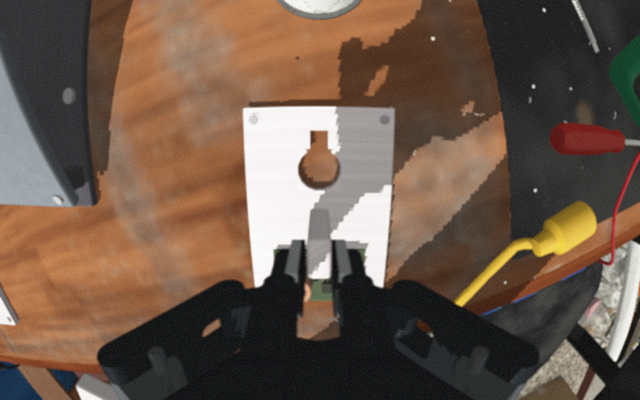

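apply_moves(deltas=[0,0,-20,0,0,0,0,-40,0,0,0,0,-40,0,0,0,0,-40,0,0,0,0,-40,0,0,0,0,0,0,0,0,0,0,0,0])

```text
time: 4.42
eef_pos: [0.4712, -0.0999, 0.2022]
orientation: [0.001, 0.992, 0.124, 0.002]
force: [-0.1, 0.3, -4.7]
width: 0.119
```

```bash
python3 - <<'E'
from fit import *
z=np.load("w1.npz");p,M=z["p"],z["M"]
pts=np.r_[pan,[[.124,0,.0155]]]
osc=np.r_[psc,[px([316,259],5,250,150)]]; osd=np.r_[psd,[px([231,297],4,280,130)]]
ow=px([[320,667],[716,655],[338,343]],4,0,0); wp=pts[[0,3,4]]
def f(q,parts):
    T=ppose(q);o=[]
    if 's' in parts:o.append(proj("scene",T(pts))-osc)
    if 'd' in parts:o.append(proj("side",T(pts))-osd)
    if 'w' in parts:o.append(wproj(T(wp),p,M)-ow)
    return np.concatenate(o).ravel()
for parts in ['s','d','w','sdw']:
    r=least_squares(f,[.425,.15,.2],args=(parts,),loss="soft_l1");q=r.x
    print(parts,q,ppose(q)(pts[4]));print(np.round(f(q,parts).reshape(-1,2),1).tolist())
E
```

```text
s [0.42642639 0.15377235 0.18007285] [[0.52686478 0.1759809  0.09895887]]
[[-1.1, 1.0], [-0.7, 0.4], [1.0, -2.7], [2.2, -1.3], [-0.2, 0.2]]
d [0.42421714 0.1515285  0.2097893 ] [[0.52402535 0.17735197 0.0986238 ]]
[[1.1, 1.1], [0.8, 1.6], [-0.4, -2.3], [-1.9, -0.3], [0.1, -0.0]]
w [0.42633289 0.14685044 0.26875658] [[0.52461126 0.17977652 0.09781037]]
[[7.0, -0.9], [0.1, 1.5], [-2.3, -0.4]]
sdw [0.42473735 0.15173751 0.19911831] [[0.52478276 0.17626535 0.09874992]]
[[0.4, 1.7], [-0.8, 1.8], [0.3, -2.3], [2.8, -1.7], [0.1, 0.7], [1.6, 0.8], [1.7, 1.7], [0.2, -1.7], [-2.0, -0.1], [0.5, 0.1], [3.0, -3.7], [-2.3, 5.8], [-0.7, -0.3]]
```

```bash
sed -i 's/from_euler("zy"/from_euler("ZY"/' fit.py; cat > fp.py <<'E'
from fit import *
z=np.load("w1.npz");p,M=z["p"],z["M"]
pts=np.r_[pan,[[.124,0,.0155]]]
osc=np.r_[psc,[px([316,259],5,250,150)]]; osd=np.r_[psd,[px([231,297],4,280,130)]]
ow=px([[320,667],[716,655],[338,343]],4,0,0); wp=pts[[0,3,4]]
def f(q,parts):
    T=ppose(q);o=[]
    if 's' in parts:o.append(proj("scene",T(pts))-osc)
    if 'd' in parts:o.append(proj("side",T(pts))-osd)
    if 'w' in parts:o.append(wproj(T(wp),p,M)-ow)
    return np.concatenate(o).ravel()
for parts in ['s','d','w','sdw']:
    r=least_squares(f,[.425,.15,.2],args=(parts,),loss="soft_l1");q=r.x
    print(parts,q,ppose(q)(pts[4]));print(np.round(f(q,parts).reshape(-1,2),1).tolist())
T=ppose(q);th=np.radians(40);ax=np.array([np.sin(th),0,np.cos(th)]);pv=np.array([.211,0,.014])
c=T(pv+.065*ax); print("collar",c,proj("side",c),px([362,107],4,280,130))
E
python3 fp.py
```

```text
s [0.42516326 0.15450298 0.21398286] [[0.52504086 0.17620736 0.09990016]]
[[0.1, 0.4], [-0.5, -0.7], [-0.4, -1.0], [0.9, 0.2], [0.1, 0.3]]
d [0.42429442 0.15143219 0.22987577] [[0.52381448 0.17472111 0.09990016]]
[[-0.4, -0.9], [-0.3, -1.2], [0.8, -0.2], [-0.4, 1.8], [0.4, 0.2]]
w [0.42541451 0.15173306 0.22957327] [[0.52494162 0.17499188 0.09990016]]
[[-0.2, 0.0], [0.6, 0.3], [-0.5, -0.3]]
sdw [0.42515617 0.15234217 0.22697661] [[0.52474333 0.17534247 0.09990016]]
[[1.2, 0.3], [-0.4, -0.3], [-0.7, -1.0], [1.2, -0.3], [0.5, 0.2], [-0.1, -1.3], [0.1, -1.3], [1.0, -0.3], [-0.2, 1.4], [0.7, -0.0], [-0.6, -0.0], [0.1, 0.6], [-0.8, -0.2]]
collar [[0.6134433  0.1958283  0.20299936]] [[371.19329909 156.10264142]] [370.125 156.375]
```

```bash
cat > tgt.py <<'E'
from fit import *
Q=[.4252,.1523,.227]; T=ppose(Q); YAW=Q[2]
Mp=R.from_euler("ZY",[Q[2],-np.radians(28)]).as_matrix()
PX=-1.2; H=40.5; G=20.   # pivot in plate frame (mm) and pivot->TCP
def tcp_for(tabx,y=0,lift=0): # mm, plate flat to the panel
    return T(np.array([tabx+PX,y,H+lift])/1e3)[0]-[0,0,G/1e3]
def plate(p,n=None): # panel coords of tab foot, from TCP
    a=(Mp.T@(p+[0,0,G/1e3]-[Q[0],Q[1],.028]))*1e3; return a-[PX,0,H]
E
python3 - <<'E'
from tgt import *
p,M,s=tool();print(p)
for nm,t in [("pre",tcp_for(30,0,0)),("round",tcp_for(124-35,0,0)),("roundup",tcp_for(89,0,25)),("end",tcp_for(124-55))]:
    print(nm,t,rel(t,p,M,YAW))
E
```

```text
[ 0.47122853 -0.09986972  0.20216774]
pre [0.43145071 0.1537438  0.05728016] (array([  23.7, -255.9,  144.4]), np.float64(0.0226))
round [0.4822082  0.16546782 0.08497898] (array([  75.8, -254.7,  116.8]), np.float64(0.0226))
roundup [0.47077251 0.16282639 0.10705267] (array([  64.2, -254.9,   94.7]), np.float64(0.0226))
end [0.46500227 0.16149357 0.07558955] (array([  58.2, -255.1,  126.2]), np.float64(0.0226))
```

apply_moves(deltas=[3.4,-36.5,0,0,0,3.4,-36.5,0,0,0,3.4,-36.5,0,0,0,3.4,-36.5,0,0,0,3.4,-36.5,0,0,0,3.4,-36.5,0,0,0,3.4,-36.5,0,0.0226,0,0,0,0,0,0])

```text
time: 5.08
eef_pos: [0.4271, 0.161, 0.1992]
orientation: [-0.001, 0.993, 0.117, -0.001]
force: [-0.4, 2.0, -2.5]
width: 0.122
```

apply_moves(deltas=[0,0,30,0,0,0,0,35,0,0,0,0,25,0,0,0,0,5,0,0,0,0,0,0,0,0,0,0,0,0])

```text
time: 5.58
eef_pos: [0.4301, 0.154, 0.1058]
orientation: [-0.0, 0.994, 0.113, -0.0]
force: [-0.1, 0.0, -2.6]
width: 0.122
```

```bash
python3 - <<'E'
from tgt import *
p,M,s=tool();print(s["time"],p,s["width"],s["force"],rel(tcp_for(30),p,M,YAW))
cv2.imwrite("pics/d4.png",grab_frame("side")); cv2.imwrite("pics/w4.png",grab_frame("wrist"))
E
```

```text
5.5833 [0.43008036 0.15399743 0.10582342] 0.12196992418946222 [-0.06894303  0.03460402 -2.57345351] (array([ 1.3,  0.6, 48.5]), np.float64(0.0004))
```

View pics/d4.png

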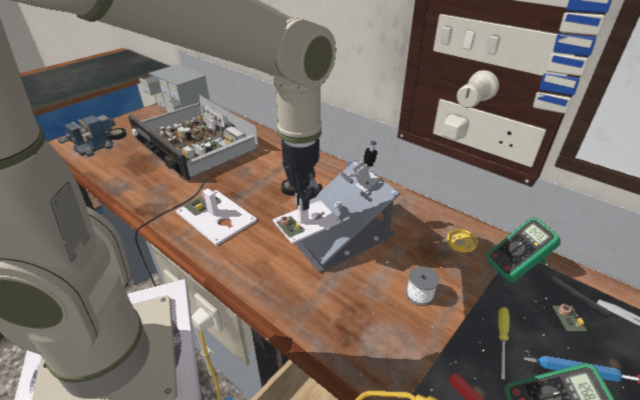

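View pics/w4.png

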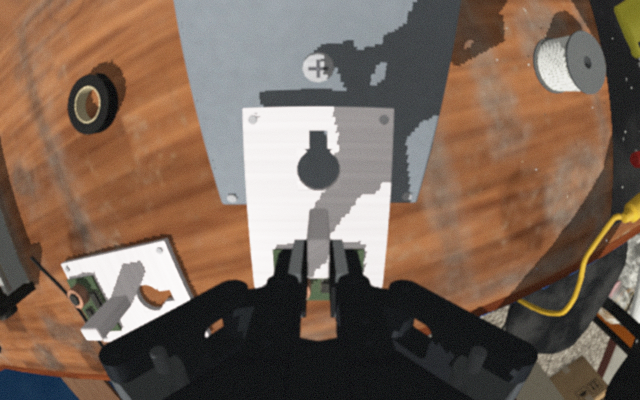

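The plate hangs level, in line with the panel: screw at (316,67), slot at (318,140). Now I press it onto the lower panel so it pivots to the slope.

apply_moves(deltas=[1.3,0.6,8,0,0,0,0,5,0,0,0,0,4,0,0,0,0,4,0,0,0,0,4,0,0,0,0,0,0,0], squeeze=25)

```text
time: 6.18
eef_pos: [0.4286, 0.1523, 0.0792]
orientation: [0.001, 0.994, 0.113, -0.003]
force: [-14.0, -5.3, 9.5]
width: 0.119
```

apply_moves(deltas=[0,0,4,0,0,0,0,4,0,0,0,0,4,0,0,0,0,3,0,0,0,0,3,0,0,0,0,0,0,0])

```text
time: 6.68
eef_pos: [0.4287, 0.1525, 0.0611]
orientation: [0.001, 0.994, 0.113, -0.003]
force: [-11.8, -3.7, 3.7]
width: 0.124
```

```bash
python3 - <<'E'
from tgt import *
p,M,s=tool();print(s["time"],p,s["width"],s["force"],rel(tcp_for(30),p,M,YAW),plate(p))
cv2.imwrite("pics/d5.png",grab_frame("side")[150:300,230:430]); cv2.imwrite("pics/w5.png",grab_frame("wrist"))
E
```

```text
6.6833 [0.42866744 0.15252464 0.06106921] 0.12412066242318355 [-11.84528883  -3.67309608   3.7036149 ] (array([ 3. , -0.6,  3.8]), np.float64(0.0004)) [29.14214831 -0.56149016  4.7474963 ]
```

View pics/d5.png

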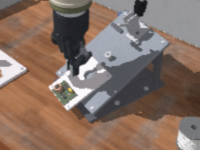

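View pics/w5.png

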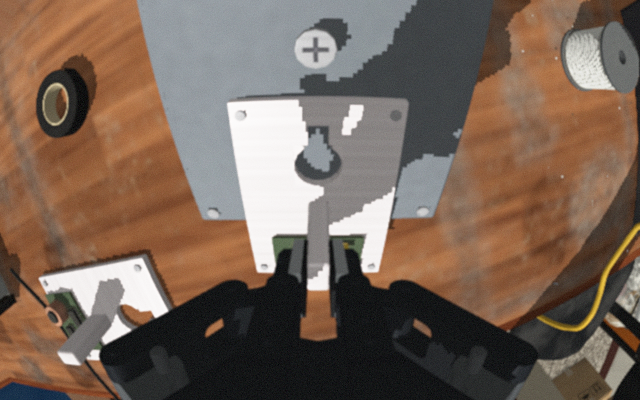

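Tilt is nearly there (about 4.7 mm still to go). I'll press on until the force rises.

apply_moves(deltas=[0,0,3,0,0,0,0,2,0,0,0,0,1,0,0,0,0,0,0,0])

```text
time: 7.12
eef_pos: [0.4292, 0.1528, 0.0555]
orientation: [0.001, 0.994, 0.113, -0.002]
force: [-9.0, -2.8, 4.4]
width: 0.124
```

apply_moves(deltas=[0,0,1.5,0,0,0,0,0,0,0])

```text
time: 7.28
eef_pos: [0.4295, 0.1529, 0.0541]
orientation: [0.001, 0.994, 0.113, -0.002]
force: [-9.7, -2.6, 4.4]
width: 0.127
```

```bash
python3 - <<'E'
from tgt import *
p,M,s=tool();print(s["time"],p,s["width"],s["force"],rel(tcp_for(30),p,M,YAW),plate(p))
cv2.imwrite("pics/w6.png",grab_frame("wrist"));d=grab_frame("side");crop(d,260,160,130,110,6,"pics/d6.png")
E
```

```text
7.2833 [0.42949825 0.15293298 0.05408119] 0.12697281040439973 [-9.69794879 -2.56193513  4.39753048] (array([ 2.1, -0.3, -3.2]), np.float64(0.0004)) [26.65735666 -0.35060361 -1.84574317]
```

View pics/d6.png

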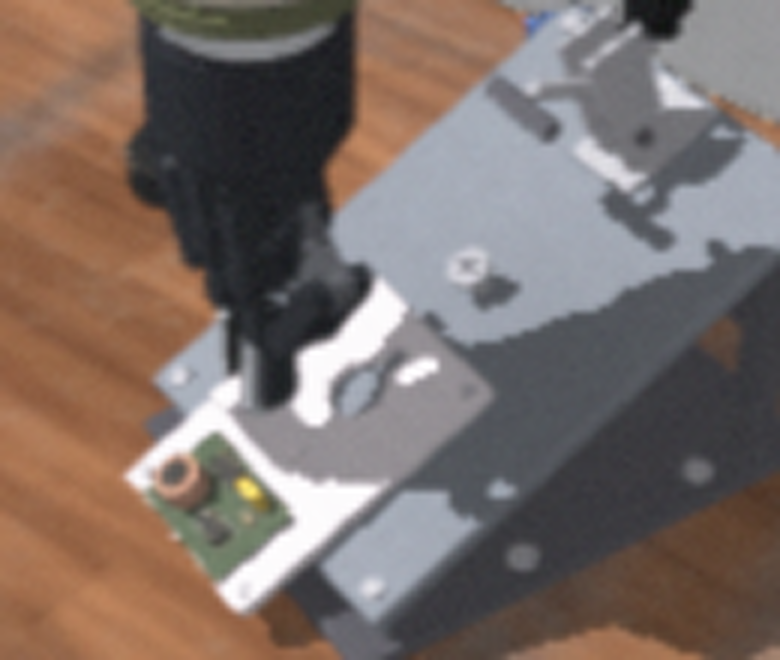

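View pics/w6.png

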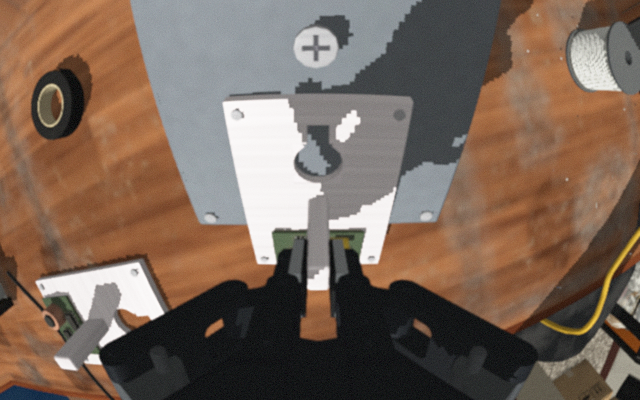

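```bash
cat > pf.py <<'E'
from tgt import *
def platefit(p,M,wc,sc=None,extra_w=None,fixroll=True):
    # pts order: BL(-57,45) TL(73,45) TR BR ; None to skip. unknown x,y,z,yaw,pitch (roll 0) of tab-foot frame
    def P(q,pts): return pts@R.from_euler("ZYX",[q[3],q[4],0]).as_matrix().T+q[:3]
    def f(q):
        o=[]
        for i,c in enumerate(wc):
            if c is not None:o.append((wproj(P(q,pl[i:i+1]),p,M)[0]-c))
        if sc is not None:
            for i,c in enumerate(sc):
                if c is not None:o.append(2*(proj("side",P(q,pl[i:i+1]))[0]-c))
        if extra_w is not None:
            for pt,c in extra_w:o.append(wproj(P(q,np.array([pt])),p,M)[0]-c)
        return np.concatenate(o)
    r=least_squares(f,[p[0],p[1],p[2]-.02,.227,-.4],loss="soft_l1");q=r.x
    Rp=R.from_euler("ZYX",[q[3],q[4],0]).as_matrix()
    loc=Mp.T@(q[:3]-[Q[0],Q[1],.028])*1e3
    print("plate foot in panel mm",np.round(loc,1),"yaw",round(q[3],3),"pitch",round(np.degrees(-q[4]),1))
    for nm,x in (("round",.035),("end",.055)):
        print(nm,"rel screw",np.round(Mp.T@(q[:3]+Rp@[x,0,0]-[Q[0],Q[1],.028])*1e3-[124,0,0],1))
    print("res",np.round(f(q).reshape(-1,2),1).tolist())
    # pivot: TCP+20 up, in plate frame
    print("TCP in plate frame",np.round(Rp.T@(p-q[:3])*1e3,1))
    return q
E
python3 - <<'E'
from pf import *
p,M,s=tool()
im=cv2.imread("pics/w6.png");crop(im,215,85,205,200,3.9,"pics/c8.png")
wc=[[249,264],[222,100],[412,97],[383,264]]
sc=px([[125,475],[380,275],[495,390],[240,612]],6,260,160)
platefit(p,M,wc,sc);platefit(p,M,wc);
E
```

```text
plate foot in panel mm [23.1 -0.4  1.3] yaw 0.237 pitch 25.0
round rel screw [-66.   -0.1  -0.5]
end rel screw [-46.    0.   -1.5]
res [[9.6, 0.9], [1.1, -0.6], [-0.5, 0.5], [-3.8, -0.3], [0.6, -0.2], [-3.7, -2.1], [0.4, -0.2], [0.2, -0.3]]
TCP in plate frame [-7.9  0.2 19.4]
plate foot in panel mm [23.9 -0.4  2.2] yaw 0.238 pitch 25.5
round rel screw [-65.1  -0.    0.7]
end rel screw [-45.2   0.2  -0.2]
res [[9.4, 0.9], [-0.3, -0.6], [0.2, 0.2], [-3.6, -0.4]]
TCP in plate frame [-8.6  0.1 18.5]
```

View pics/c8.png

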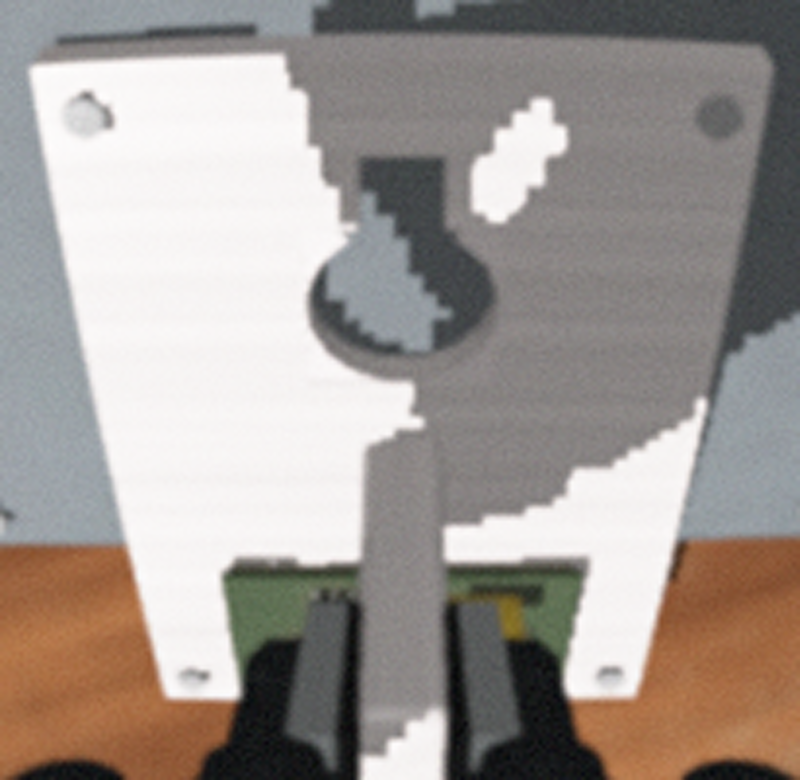

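```bash
python3 - <<'E'
from pf import *
p,M,s=tool()
wc=px([[165,698],[30,65],[770,62],[637,698]],3.9,215,85)
sc=px([[125,475],[380,275],[495,390],[240,612]],6,260,160)
platefit(p,M,wc,sc);platefit(p,M,wc);
E
```

```text
plate foot in panel mm [22.5  0.   1.2] yaw 0.228 pitch 25.9
round rel screw [-66.6   0.1  -0.1]
end rel screw [-46.6   0.1  -0.8]
res [[0.8, 0.2], [0.6, -0.5], [-0.2, -0.1], [-0.3, -0.1], [0.4, 0.0], [-4.1, -2.3], [-0.6, -0.1], [-0.6, 0.1]]
TCP in plate frame [-7.  -0.4 19.7]
plate foot in panel mm [22.7  0.1  1.6] yaw 0.229 pitch 26.2
round rel screw [-66.3   0.2   0.5]
end rel screw [-46.3   0.2  -0.1]
res [[0.6, 0.2], [-0.1, -0.2], [0.0, 0.1], [-0.4, -0.1]]
TCP in plate frame [-7.2 -0.5 19.3]
```

apply_moves(deltas=[0,0,2,0,0,0,0,1,0,0,0,0,0,0,0])

```text
time: 7.63
eef_pos: [0.4299, 0.153, 0.0523]
orientation: [0.001, 0.994, 0.113, -0.002]
force: [-13.7, -3.7, 18.2]
width: 0.122
```

apply_moves(deltas=[0,0,1.5,0,0,0,0,0,0,0])

```text
time: 7.8
eef_pos: [0.4309, 0.1532, 0.0516]
orientation: [0.001, 0.994, 0.113, -0.001]
force: [-13.7, -5.8, 25.8]
width: 0.124
```

```bash
python3 - <<'E'
from pf import *
p,M,s=tool();print(s["time"],p,s["width"],s["force"],plate(p))
im=grab_frame("wrist");cv2.imwrite("pics/w7.png",im);crop(im,215,85,205,200,3.9,"pics/c9.png")
E
```

```text
7.8 [0.43088182 0.15324786 0.05157311] 0.12441254055434776 [-13.7235814   -5.84146727  25.77986728] [26.73273725 -0.35517842 -4.7263982 ]
```

View pics/c9.png

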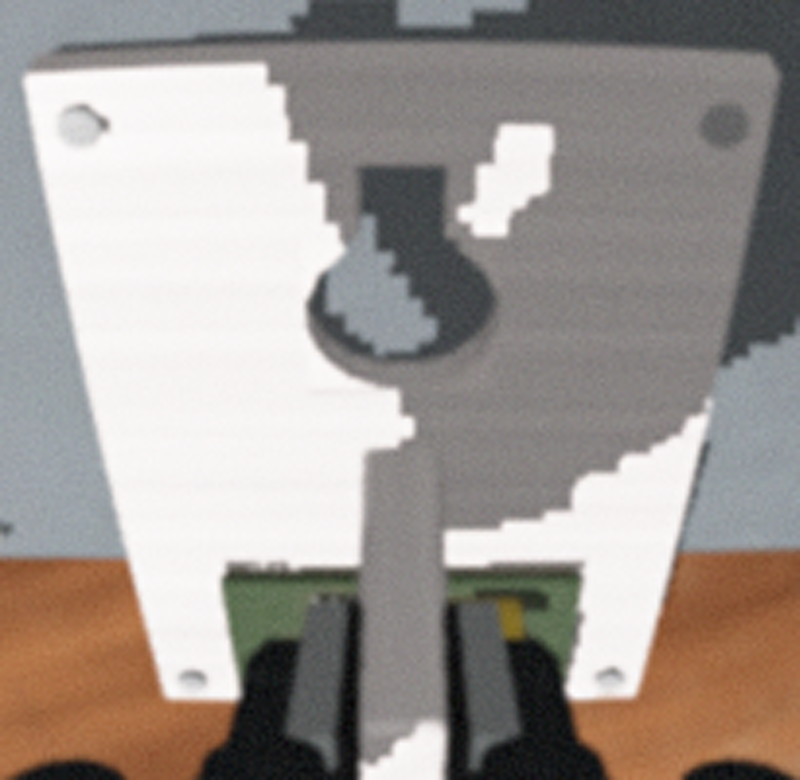

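```bash
python3 - <<'E'
from pf import *
p,M,s=tool()
wc=px([[163,698],[24,73],[778,70],[638,698]],3.9,215,85)
platefit(p,M,wc);
E
```

```text
plate foot in panel mm [23.4  0.1  0.2] yaw 0.228 pitch 27.6
round rel screw [-65.6   0.2  -0.1]
end rel screw [-45.6   0.2  -0.2]
res [[0.9, 0.2], [-0.2, -0.3], [0.0, 0.2], [-0.5, -0.1]]
TCP in plate frame [-7.4 -0.5 17.9]
```

apply_moves(deltas=[0,0,0,0,0,0,0,0,0,0], squeeze=70)

```text
time: 8.02
eef_pos: [0.4309, 0.1532, 0.0516]
orientation: [0.001, 0.994, 0.113, -0.001]
force: [-15.3, -5.4, 26.6]
width: 0.112
```

apply_moves(deltas=[-4,0,-8,0,0,-5,0,-10,0,0,-4,0,-8,0,0,14.5,0,-7.7,0,0,14.5,0,-7.7,0,0,14.5,0,-7.7,0,0,14.5,0,-7.7,0,0,0,0,0,0,0])

```text
time: 8.68
eef_pos: [0.4782, 0.1642, 0.1089]
orientation: [-0.001, 0.994, 0.113, 0.002]
force: [0.5, -0.6, -2.6]
width: 0.116
```

apply_moves(deltas=[0,0,0,0,0,0,0,0,0,0])

```text
time: 8.85
eef_pos: [0.4745, 0.1635, 0.1068]
orientation: [0.0, 0.994, 0.113, -0.0]
force: [-0.5, -0.1, -2.9]
width: 0.112
```

```bash
python3 - <<'E'
from pf import *
p,M,s=tool();print(s["time"],p,s["width"],s["force"])
im=grab_frame("wrist");cv2.imwrite("pics/w8.png",im);crop(im,200,20,220,260,3,"pics/c10.png")
d=grab_frame("side");crop(d,260,140,130,110,6,"pics/d8.png")
E
```

```text
8.85 [0.47452576 0.16352994 0.10684602] 0.11187449058935928 [-0.45668533 -0.07130416 -2.8660604 ]
```

View pics/c10.png

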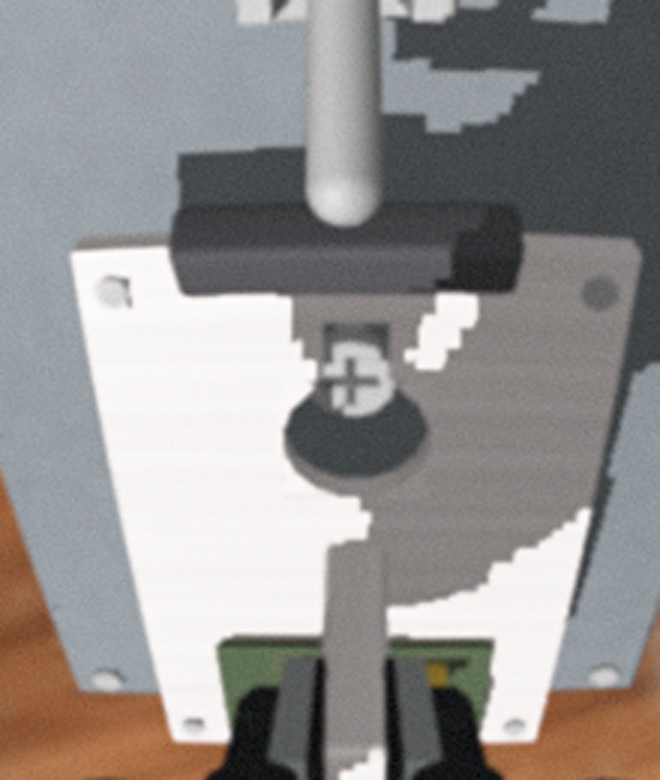

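View pics/d8.png

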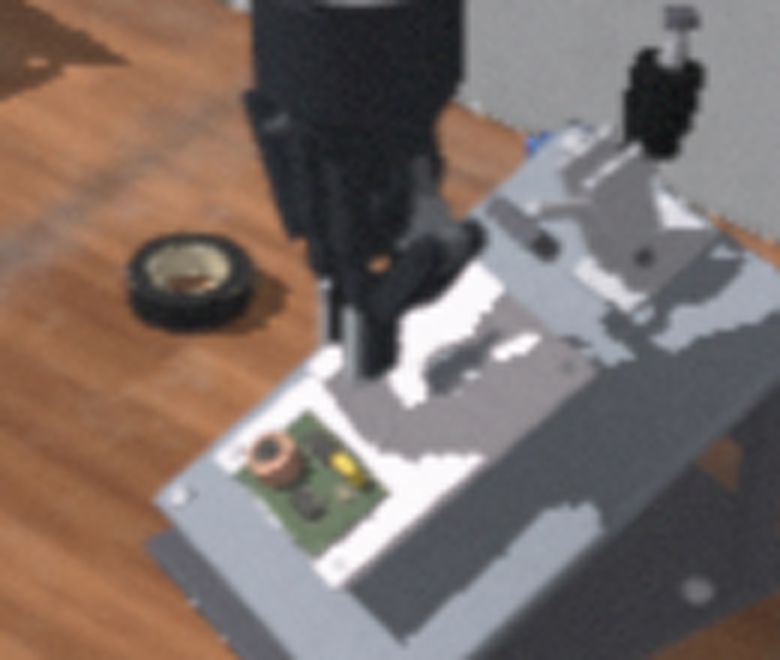

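```bash
python3 - <<'E'
from pf import *
p,M,s=tool()
wc=px([[175,743],[72,254],[640,252],[537,743]],3,200,20)
q=platefit(p,M,wc)
print("screw head proj",wproj(T(np.array([.124,0,.0155])),p,M),px([357,379],3,200,20))
# screw residual ray -> panel-plane point at head height
o,d=wray(*px([357,379],3,200,20),p,M); ol=Mp.T@(o-[Q[0],Q[1],.028]);dl=Mp.T@d;X=ol+dl*((.0155-ol[2])/dl[2]);print("screw at panel mm",X*1e3)
E
```

```text
plate foot in panel mm [86.7 -0.4 28. ] yaw 0.229 pitch 25.5
round rel screw [-2.3 -0.3 26.5]
end rel screw [17.7 -0.3 25.6]
res [[0.3, 0.2], [-0.1, -0.2], [0.0, 0.1], [-0.2, -0.1]]
TCP in plate frame [-5.9  0.1 17.7]
screw head proj [[317.72182668 145.45376106]] [318.66666667 146.        ]
screw at panel mm [123.62031359  -0.53703498  15.5       ]
```

apply_moves(deltas=[4.2,0,3.5,0,0,3.8,0,7,0,0,0,0,0,0,0,0,0,0,0,0])

```text
time: 9.28
eef_pos: [0.4828, 0.1654, 0.096]
orientation: [-0.0, 0.994, 0.113, -0.001]
force: [-1.0, 0.7, -2.8]
width: 0.114
```

```bash
python3 - <<'E'
from pf import *
p,M,s=tool();print(s["time"],p,s["width"],s["force"])
im=grab_frame("wrist");cv2.imwrite("pics/w9.png",im);crop(im,200,20,220,260,3,"pics/c11.png")
E
```

```text
9.2833 [0.48278691 0.16541325 0.09602678] 0.11436003322594057 [-1.02231698  0.7056748  -2.80135302]
```

View pics/c11.png

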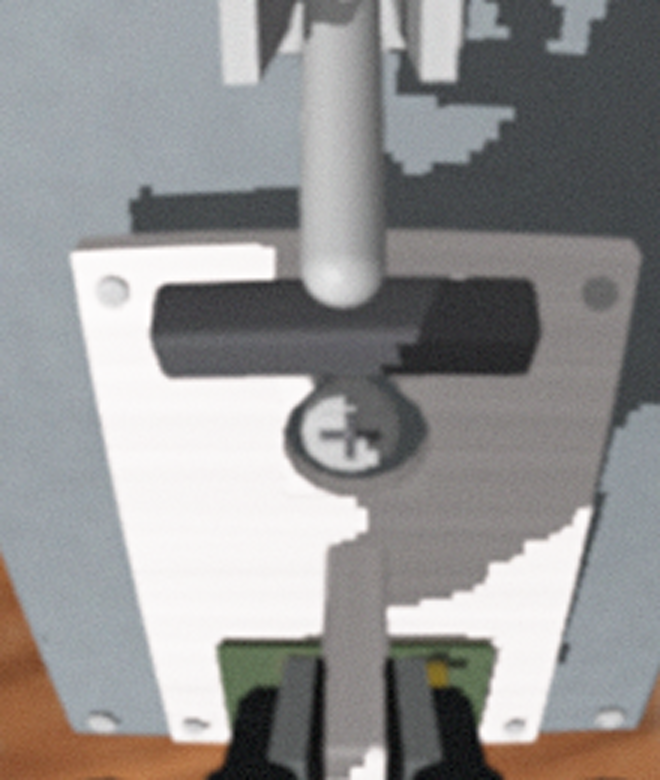

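apply_moves(deltas=[2.3,-0.5,4.5,0,0,2.3,-0.5,4.5,0,0,2.3,0,4.5,0,0,0,0,0,0,0], squeeze=30)

```text
time: 9.67
eef_pos: [0.4891, 0.1679, 0.0837]
orientation: [0.001, 0.994, 0.113, -0.001]
force: [-8.7, -4.7, 14.8]
width: 0.113
```

apply_moves(deltas=[0.5,0,1.5,0,0,0,0,1,0,0,0,0,0,0,0])

```text
time: 9.92
eef_pos: [0.4892, 0.1679, 0.0835]
orientation: [0.002, 0.994, 0.113, -0.001]
force: [-24.7, -10.7, 45.4]
width: 0.114
```

```bash
python3 - <<'E'
from pf import *
p,M,s=tool();print(s["time"],p,s["width"],s["force"])
im=grab_frame("wrist");cv2.imwrite("pics/w10.png",im);crop(im,200,20,220,260,3,"pics/c12.png")
E
```

```text
9.9167 [0.48917071 0.16787931 0.0835206 ] 0.11418520693852334 [-24.72426791 -10.73673428  45.38947119]
```

View pics/c12.png

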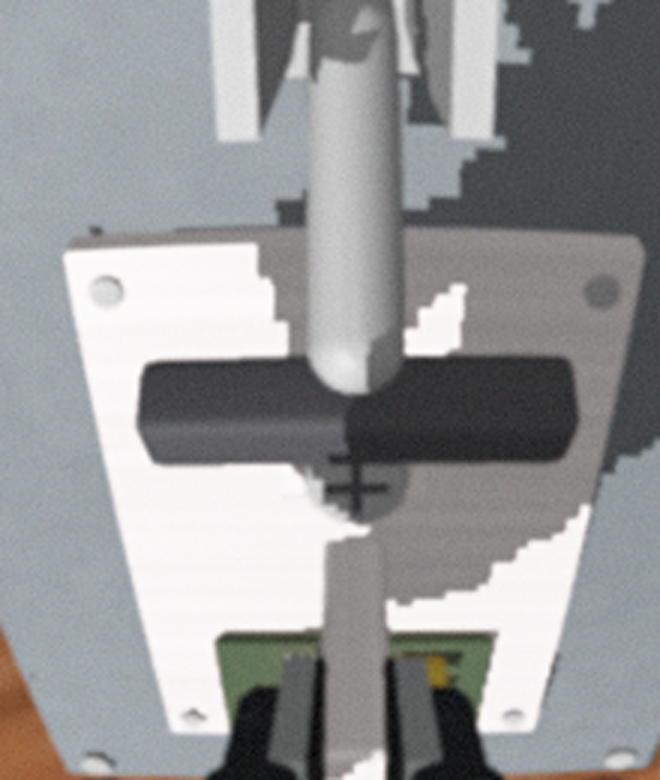

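```bash
python3 - <<'E'
from pf import *
p,M,s=tool()
wc=px([[172,734],[64,255],[645,252],[538,734]],3,200,20)
q=platefit(p,M,wc)
o,d=wray(*px([357,489],3,200,20),p,M); ol=Mp.T@(o-[Q[0],Q[1],.028]);dl=Mp.T@d;X=ol+dl*((.0155-ol[2])/dl[2]);print("screw at panel mm",X*1e3)
E
```

```text
plate foot in panel mm [91.1  0.9  0.7] yaw 0.23 pitch 27.6
round rel screw [2.1 1.  0.4]
end rel screw [22.1  1.1  0.3]
res [[0.9, 0.4], [-0.2, -0.3], [0.1, 0.1], [-0.8, -0.2]]
TCP in plate frame [-7.  -0.1 17.4]
screw at panel mm [123.0704289    0.68765383  15.5       ]
```

apply_moves(deltas=[-0.7,0,-1.5,0,0,-3.5,0,1.9,0,0,-3.5,0,1.9,0,0,-3.5,0,1.9,0,0,0,0,0,0,0], squeeze=40)

```text
time: 10.38
eef_pos: [0.4834, 0.1672, 0.0804]
orientation: [-0.0, 0.994, 0.113, 0.005]
force: [0.9, -0.5, 27.6]
width: 0.113
```

```bash
python3 - <<'E'
from pf import *
p,M,s=tool();print(s["time"],p,s["width"],s["force"],Mp.T@s["force"])
im=grab_frame("wrist");cv2.imwrite("pics/w11.png",im);crop(im,200,20,220,260,3,"pics/c13.png")
E
```

```text
10.3833 [0.4833679  0.16719472 0.08040737] 0.11277416772478467 [ 0.93710545 -0.49709664 27.59343128] [13.66174058 -0.69524483 23.98741754]
```

View pics/c13.png

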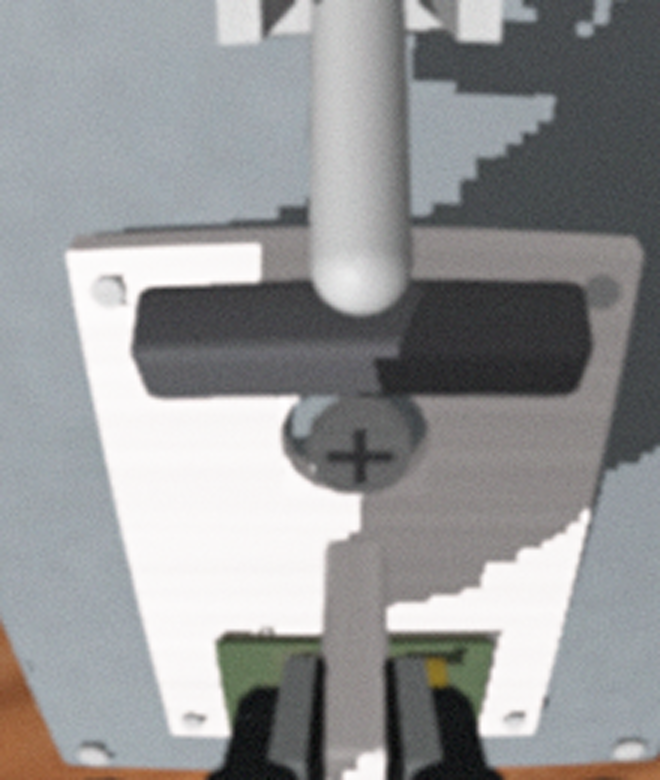

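apply_moves(deltas=[-4.0,0,0.8,0,0,-3.5,0,1.9,0,0,-3.5,0,1.9,0,0,0,0,0,0,0])

```text
time: 10.77
eef_pos: [0.4697, 0.1638, 0.0731]
orientation: [-0.0, 0.994, 0.114, 0.002]
force: [-1.1, 0.2, 11.6]
width: 0.112
```

```bash
python3 - <<'E'
from pf import *
p,M,s=tool();print(s["time"],p,s["width"],s["force"],Mp.T@s["force"])
im=grab_frame("wrist");cv2.imwrite("pics/w12.png",im);crop(im,200,20,220,260,3,"pics/c14.png")
E
```

```text
10.7667 [0.46969936 0.16383925 0.07309556] 0.1124668512245071 [-1.12582336  0.17316506 11.59842508] [ 4.51099897  0.42209541 10.73748818]
```

View pics/c14.png

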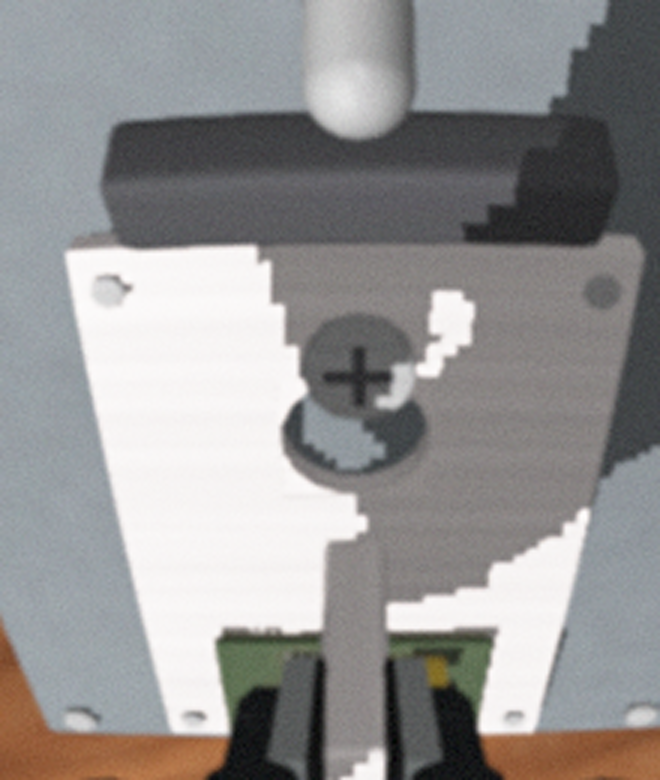

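```bash
python3 - <<'E'
from pf import *
p,M,s=tool()
wc=px([[170,734],[65,256],[644,253],[538,734]],3,200,20)
q=platefit(p,M,wc)
o,d=wray(*px([358,375],3,200,20),p,M); ol=Mp.T@(o-[Q[0],Q[1],.028]);dl=Mp.T@d;X=ol+dl*((.0155-ol[2])/dl[2]);print("screw at panel mm",X*1e3)
E
```

```text
plate foot in panel mm [68.3  1.4  0.6] yaw 0.229 pitch 27.8
round rel screw [-20.7   1.5   0.5]
end rel screw [-0.7  1.5  0.4]
res [[1.7, 0.3], [-0.3, -0.4], [0.1, 0.2], [-0.9, -0.1]]
TCP in plate frame [-6.7 -0.1 17.7]
screw at panel mm [123.57660833   0.95948896  15.5       ]
```

apply_moves(deltas=[-2.6,0,1.0,0,0,-1.8,0,0.9,0,0,0,0,0,0,0])

```text
time: 11.07
eef_pos: [0.4692, 0.1637, 0.0728]
orientation: [-0.001, 0.994, 0.113, 0.005]
force: [12.3, 2.3, 10.6]
width: 0.11
```

apply_moves(deltas=[2.5,0,-2,0,0,0,0,0,0,0,0,0,0,0,1,0,0,0,0,1,0,0,0,0,1,0,0,0,0,1,0,0,0,0,1])

```text
time: 11.65
eef_pos: [0.4664, 0.1626, 0.0718]
orientation: [0.0, 0.994, 0.113, -0.0]
force: [-0.6, 0.2, 0.7]
width: 0.814
```

apply_moves(deltas=[0,0,-20,0,1,-5,0,-40,0,1,-5,0,-40,0,1,-5,0,-40,0,1,0,0,-20,0,1,0,0,0,0,1,0,0,0,0,1])

```text
time: 12.23
eef_pos: [0.4525, 0.1593, 0.233]
orientation: [0.0, 0.994, 0.113, 0.001]
force: [0.4, -0.6, -0.3]
width: 0.996
```

```bash
python3 - <<'E'
from pf import *
p,M,s=tool();print(s["time"],p,s["width"],s["force"])
im=grab_frame("wrist");cv2.imwrite("pics/w13.png",im);np.savez("w13.npz",p=p,M=M)
d=grab_frame("side");crop(d,280,130,130,120,6,"pics/d13.png")
E
```

```text
12.2333 [0.45254872 0.15934905 0.2330159 ] 0.996334174654433 [ 0.43938953 -0.60025192 -0.28206569]
```

View pics/w13.png

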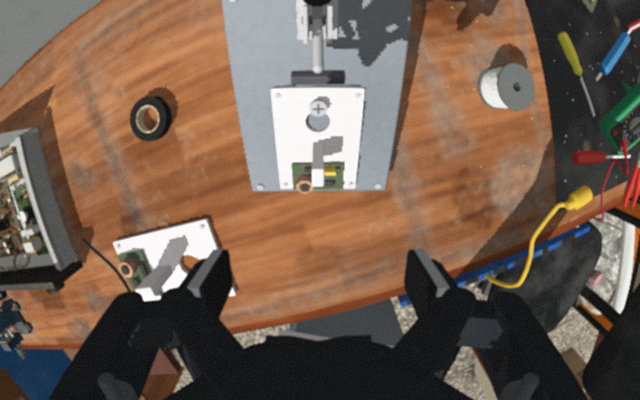

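View pics/d13.png

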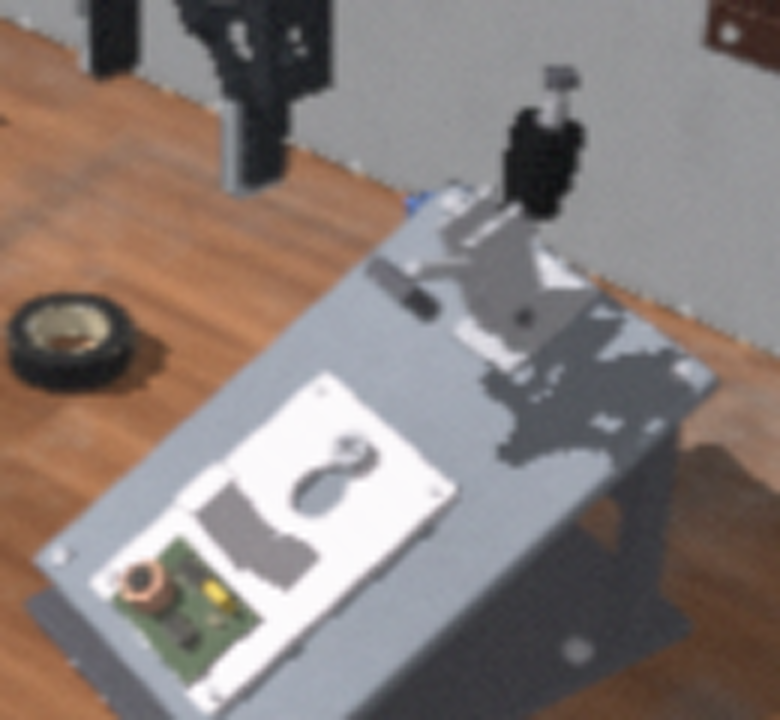

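The plate now hangs seated: in the wrist view the screw at (318,108) sits at the slot's top end. Next, the collar: I hover above it first.

apply_moves(deltas=[0,0,-35,0,1,33,0,0,0,1,40,0,0,0,1,40,0,0,0,1,40,0.7,0,0,1,12,0,0,0,1,0,0,0,0,1,0,0,0,0,1])

```text
time: 13.0
eef_pos: [0.6124, 0.1964, 0.2646]
orientation: [-0.0, 0.993, 0.114, -0.002]
force: [-0.5, -0.7, -0.1]
width: 1.001
```

```bash
python3 - <<'E'
from pf import *
p,M,s=tool();print(s["time"],p,s["width"],s["force"])
im=grab_frame("wrist");cv2.imwrite("pics/w14.png",im)
d=grab_frame("side");crop(d,280,80,160,150,5,"pics/d14.png")
d=grab_frame("scene");crop(d,220,90,160,150,5,"pics/s14.png")
th=np.radians(40);ax=np.array([np.sin(th),0,np.cos(th)]);pv=np.array([.211,0,.014])
for k in (.045,.065,.081,.103): print(k,wproj(T(pv+k*ax),p,M), T(pv+k*ax))
print(rel(T(pv+.065*ax)[0]-[0,0,.023],p,M,YAW))
E
```

```text
13.0 [0.61241567 0.19637455 0.2645919 ] 1.0006182038907931 [-0.51762996 -0.68084876 -0.05671902]
0.045 [[319.12057228 199.90653248]] [[0.60943456 0.1948547  0.18343641]]
0.065 [[319.22980249 202.14588375]] [[0.61348612 0.19579054 0.20299936]]
0.081 [[319.33107245 204.22281104]] [[0.61672736 0.1965392  0.21864972]]
0.103 [[319.49616261 207.61020768]] [[0.62118408 0.19756862 0.24016897]]
(array([ 1.2,  0.9, 84.6]), np.float64(0.0013))
```

View pics/w14.png

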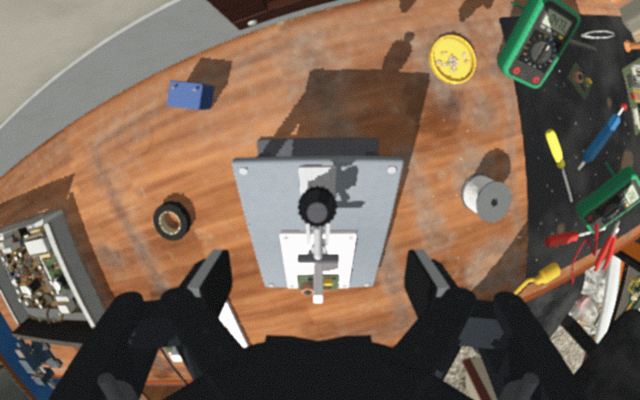

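View pics/d14.png

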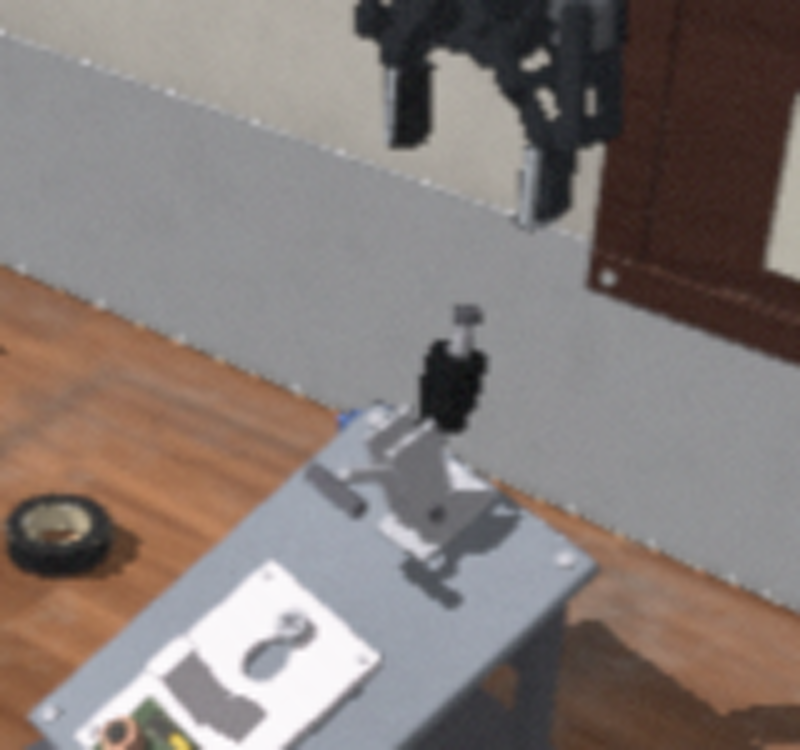

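View pics/s14.png

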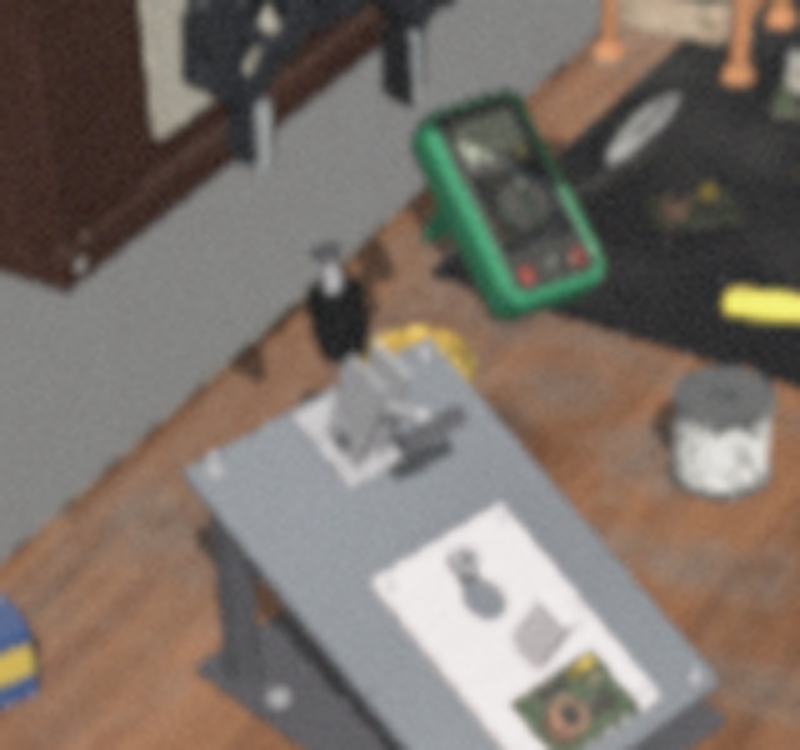

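apply_moves(deltas=[1,0,20,0,1,0,0,30,0,1,0,0,25,0,1,0,0,9,0,1,0,0,0,0,1,0,0,0,0,1])

```text
time: 13.65
eef_pos: [0.6139, 0.1959, 0.1843]
orientation: [0.0, 0.994, 0.113, 0.0]
force: [-0.4, 0.7, 0.8]
width: 0.999
```

```bash
python3 - <<'E'
from pf import *
p,M,s=tool();print(s["time"],p,s["width"],s["force"])
im=grab_frame("wrist");crop(im,200,100,240,200,3,"pics/w15.png")
d=grab_frame("side");crop(d,310,100,120,110,6,"pics/d15.png")
E
```

```text
13.65 [0.61390202 0.19590573 0.18433557] 0.9993130640852473 [-0.44461048  0.65837958  0.82192132]
```

View pics/w15.png

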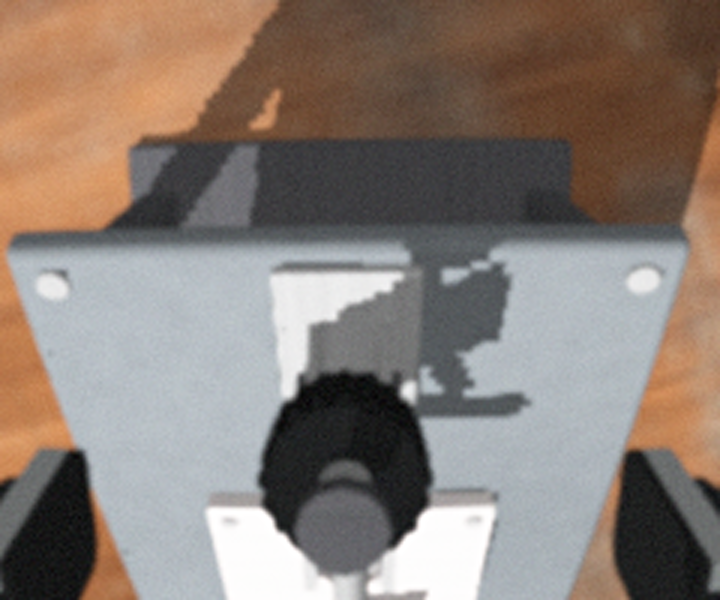

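View pics/d15.png

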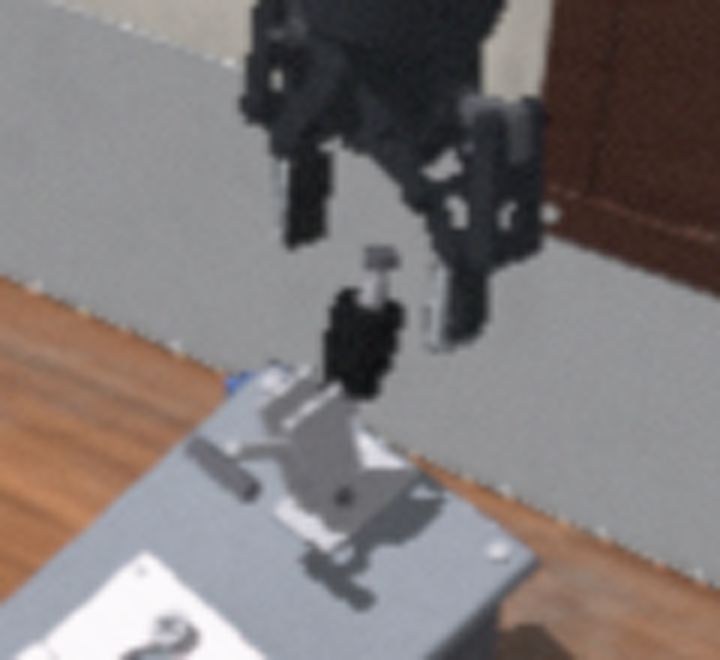

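apply_moves(deltas=[0,-1.3,5,0,1,0,0,0,0,1,0,0,0,0,0.2,0,0,0,0,0.1,0,0,0,0,0,0,0,0,0,0,0,0,0,0,0,0,0,0,0,0], squeeze=60)

```text
time: 14.42
eef_pos: [0.6138, 0.1975, 0.1785]
orientation: [-0.0, 0.994, 0.113, 0.0]
force: [-0.9, 0.6, 2.4]
width: 0.298
```

```bash
python3 - <<'E'
from pf import *
p,M,s=tool();print(s["time"],p,s["width"],s["force"])
im=grab_frame("wrist");crop(im,200,100,240,200,3,"pics/w16.png")
d=grab_frame("side");crop(d,310,100,120,110,6,"pics/d16.png")
E
```

```text
14.4167 [0.61379006 0.19750749 0.17851818] 0.2984778697156685 [-0.8998911   0.58335384  2.43336157]
```

View pics/d16.png

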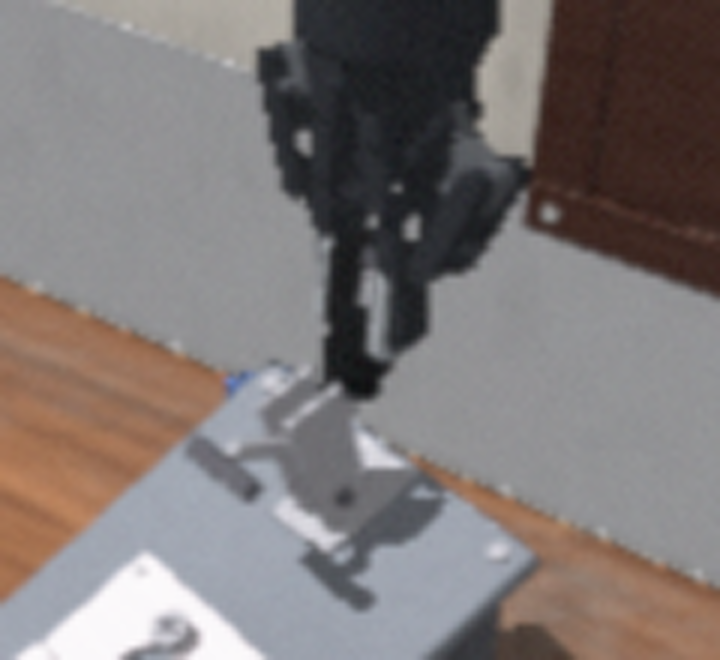

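View pics/w16.png

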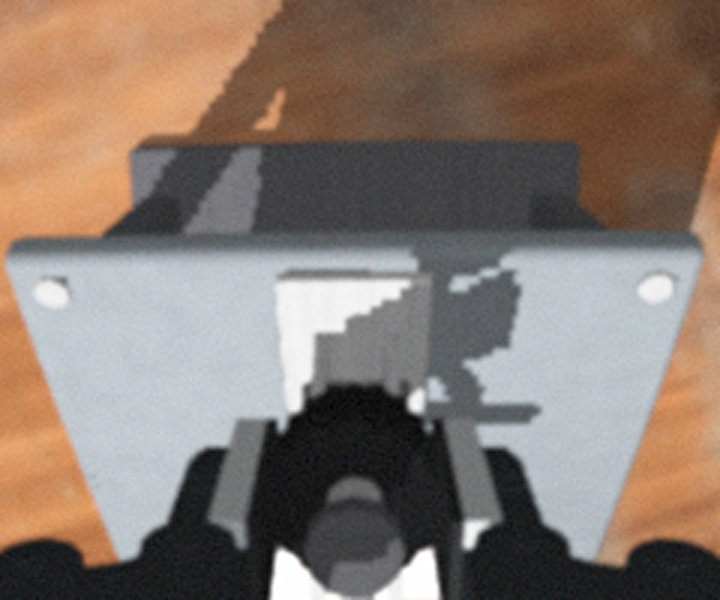

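apply_moves(deltas=[0.7,0,-3.5,0,0,0.8,0,-4,0,0,0.8,0,-4,0,0,0.4,0,-1.7,0,0,0,0,0,0,0,0,0,0,0,0])

```text
time: 15.02
eef_pos: [0.6159, 0.198, 0.191]
orientation: [0.0, 0.994, 0.113, -0.0]
force: [-2.8, 0.8, -5.0]
width: 0.299
```

```bash
python3 - <<'E'
from pf import *
p,M,s=tool();print(s["time"],p,s["width"],s["force"])
im=grab_frame("wrist");crop(im,200,100,240,200,3,"pics/w17.png")
d=grab_frame("side");crop(d,310,100,120,110,6,"pics/d17.png")
E
```

```text
15.0167 [0.6159172  0.1979581  0.19101129] 0.29876695759847804 [-2.76381682  0.82516176 -5.04514726]
```

View pics/d17.png

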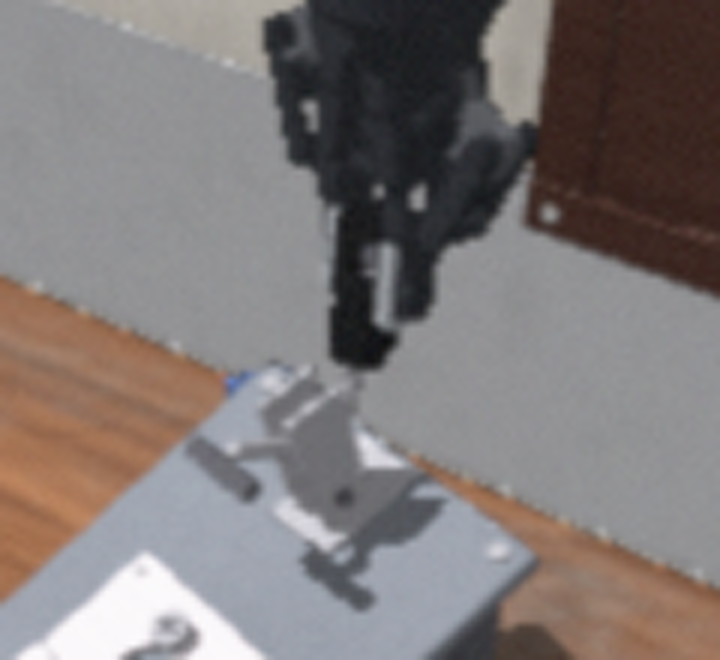

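View pics/w17.png

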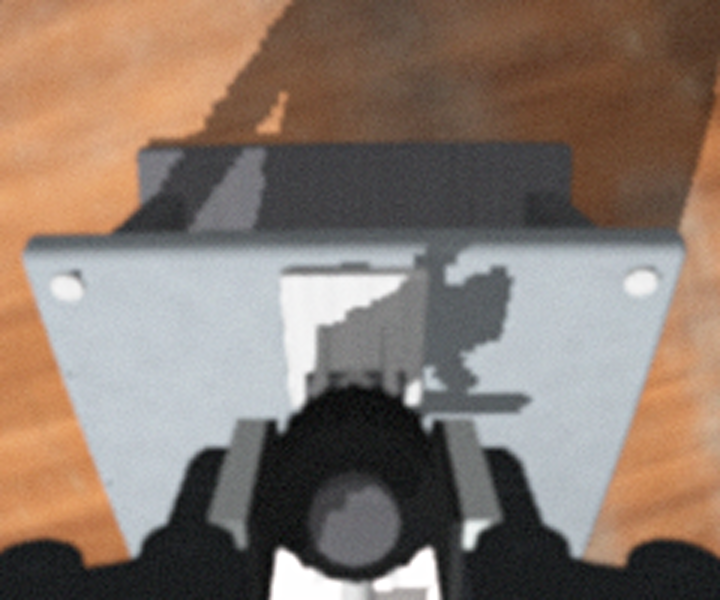

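```bash
cat > arc.py <<'E'
from pf import *
def state(p,gz=.021):
    g=Mp.T@(p+[0,0,gz]-[Q[0],Q[1],.028])-[.211,0,.014]
    return g, np.hypot(g[0],g[2])*1e3, np.degrees(np.arctan2(g[0],g[2]))
def tcp_arc(r,th,y=0,gz=.021):
    t=np.radians(th); return T(np.array([.211,y,.014])+r/1e3*np.array([np.sin(t),0,np.cos(t)]))[0]-[0,0,gz]
E
python3 - <<'E'
from arc import *
p,M,s=tool();g,r,th=state(p);print(g*1e3,r,th)
prev=p
for i,a in enumerate(np.arange(35,-31,-5)):
    t=tcp_arc(r+min(1.5,.4*(i+1)),a,g[1]); print(a,t,np.round(M.T@(t-prev)*1e3,1)); prev=t
E
```

```text
[48.48639686  1.54963995 56.35572998] 74.34311657479697 40.70749170380481
35 [0.60884501 0.19630897 0.19260576] [-7.2 -0.  -1.7]
30 [0.60252498 0.19484916 0.19351711] [-6.5 -0.  -0.9]
25 [0.5961176  0.19336918 0.19385935] [-6.6 -0.  -0.3]
20 [0.58968526 0.19188343 0.19352478] [-6.6 -0.   0.3]
15 [0.58334649 0.19041929 0.19231903] [-6.5 -0.   1.2]
10 [0.57713424 0.18898438 0.19055086] [-6.4 -0.   1.8]
5 [0.57109577 0.18758961 0.18823372] [-6.2 -0.   2.3]
0 [0.56527706 0.18624559 0.18538526] [-6.  -0.   2.9]
-5 [0.55972237 0.18496257 0.18202716] [-5.7 -0.   3.4]
-10 [0.554474   0.18375029 0.17818496] [-5.4 -0.   3.8]
-15 [0.54957187 0.18261799 0.17388791] [-5.  -0.   4.3]
-20 [0.5450533  0.18157429 0.16916872] [-4.6 -0.   4.7]
-25 [0.54095268 0.18062712 0.16406329] [-4.2 -0.   5.1]
-30 [0.53730122 0.17978371 0.15861049] [-3.7 -0.   5.5]
```

apply_moves(deltas=[-7.2,0,-2.0,0,0,-6.6,0,-1.1,0,0,-6.7,0,-0.3,0,0,-6.7,0,0.3,0,0,0,0,0,0,0], squeeze=45)

```text
time: 15.53
eef_pos: [0.5888, 0.1914, 0.1949]
orientation: [0.0, 0.994, 0.114, 0.0]
force: [1.1, 3.2, -4.7]
width: 0.297
```

```bash
python3 - <<'E'
from arc import *
p,M,s=tool();g,r,th=state(p);print(s["time"],p,s["width"],s["force"],r,th)
t=np.radians(th);F=Mp.T@s["force"];print("radial",F[0]*np.sin(t)+F[2]*np.cos(t),"tang(up)",F[0]*np.cos(t)-F[2]*np.sin(t))
d=grab_frame("side");crop(d,300,90,120,110,6,"pics/d18.png")
E
```

```text
15.5333 [0.58884348 0.19140249 0.19492137] 0.29673272920627575 [ 1.11853972  3.24291815 -4.71005292] 77.35871947900146 19.46300338889322
radial -4.927994580291067 tang(up) 1.1003215998632814
```

View pics/d18.png

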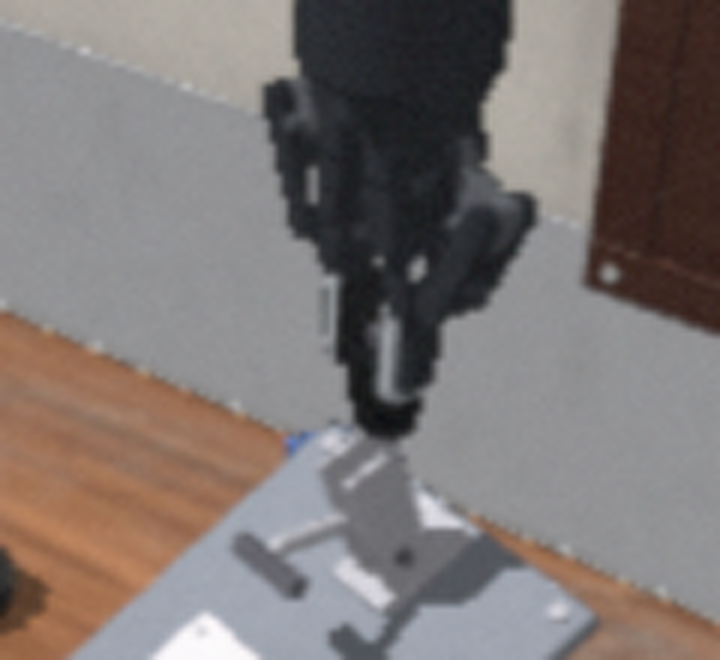

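apply_moves(deltas=[-6.6,0,1.0,0,0,-6.5,0,1.8,0,0,-6.3,0,2.3,0,0,-6.1,0,2.9,0,0,-5.8,0,3.4,0,0,0,0,0,0,0])

```text
time: 16.08
eef_pos: [0.5568, 0.1839, 0.1823]
orientation: [0.001, 0.994, 0.113, -0.002]
force: [-5.7, -1.0, 0.3]
width: 0.004
```

```bash
python3 - <<'E'
from arc import *
p,M,s=tool();g,r,th=state(p);print(s["time"],p,s["width"],s["force"],r,th)
t=np.radians(th);F=Mp.T@s["force"];print("radial",F[0]*np.sin(t)+F[2]*np.cos(t),"tang(up)",F[0]*np.cos(t)-F[2]*np.sin(t))
d=grab_frame("side");crop(d,290,100,120,110,6,"pics/d19.png")
prev=p
for a in [-10,-15,-20,-25,-28]:
    x=tcp_arc(r,a,g[1]); print(a,np.round(M.T@(x-prev)*1e3,1)); prev=x
E
```

```text
16.0833 [0.55680848 0.18387415 0.18228454] 0.004381796658133675 [-5.69566321 -1.00216269  0.26039586] 77.7771741235953 -6.80244677056825
radial 3.5099414264752133 tang(up) -4.5934480897597965
-10 [-3.5 -0.   2.6]
-15 [-5.1 -0.   4.4]
-20 [-4.7 -0.   4.9]
-25 [-4.3 -0.   5.3]
-28 [-2.4 -0.   3.3]
```

View pics/d19.png

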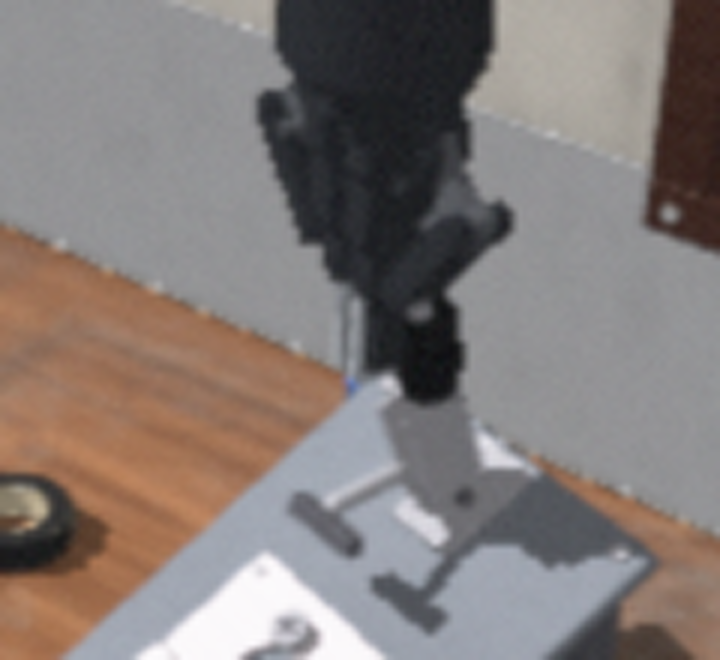

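The collar slipped out of the jaws mid-swing (opening ~0). I'll see where the lever stands.

```bash
python3 - <<'E'
from arc import *
im=grab_frame("wrist");cv2.imwrite("pics/w20.png",im)
d=grab_frame("scene");crop(d,230,110,120,100,6,"pics/s20.png")
E
```

```text
(no output)
```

View pics/w20.png

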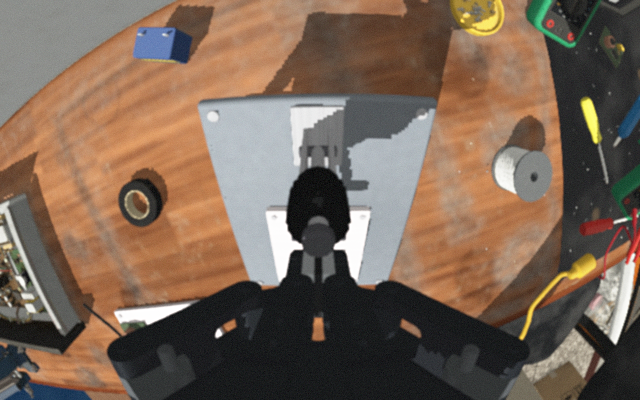

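View pics/s20.png

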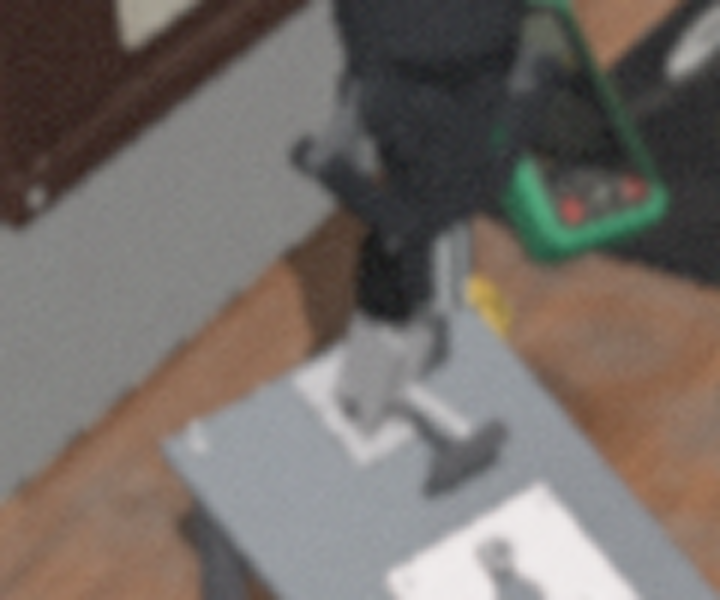

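```bash
python3 - <<'E'
from arc import *
p,M,s=tool();im=cv2.imread("pics/w20.png");crop(im,270,130,100,150,5,"pics/c20.png")
for th in range(-10,41,5):
    t=np.radians(th);ax=np.array([np.sin(t),0,np.cos(t)]);pv=np.array([.211,0,.014])
    print(th,[np.round(wproj(T(pv+k*ax),p,M)[0],0).tolist() for k in (.055,.065,.075,.091,.103)],np.round(proj("side",T(pv+.075*ax))[0],0))
E
```

```text
-10 [[320.0, 220.0], [320.0, 235.0], [321.0, 251.0], [321.0, 278.0], [321.0, 300.0]] [350. 165.]
-5 [[320.0, 215.0], [321.0, 230.0], [321.0, 245.0], [321.0, 272.0], [321.0, 294.0]] [352. 163.]
0 [[320.0, 210.0], [321.0, 223.0], [321.0, 238.0], [321.0, 264.0], [321.0, 286.0]] [354. 161.]
5 [[321.0, 204.0], [321.0, 216.0], [321.0, 230.0], [321.0, 254.0], [321.0, 275.0]] [357. 159.]
10 [[321.0, 196.0], [321.0, 208.0], [321.0, 220.0], [321.0, 242.0], [322.0, 262.0]] [359. 158.]
15 [[321.0, 189.0], [321.0, 198.0], [321.0, 209.0], [321.0, 228.0], [322.0, 245.0]] [361. 156.]
20 [[321.0, 180.0], [321.0, 188.0], [321.0, 196.0], [322.0, 212.0], [322.0, 226.0]] [363. 155.]
25 [[321.0, 172.0], [321.0, 177.0], [321.0, 183.0], [322.0, 194.0], [322.0, 205.0]] [366. 154.]
30 [[321.0, 163.0], [321.0, 165.0], [321.0, 169.0], [322.0, 175.0], [322.0, 181.0]] [368. 153.]
35 [[321.0, 153.0], [321.0, 154.0], [321.0, 154.0], [322.0, 155.0], [322.0, 156.0]] [370. 153.]
40 [[321.0, 144.0], [321.0, 142.0], [321.0, 140.0], [322.0, 135.0], [322.0, 131.0]] [372. 152.]
```

View pics/c20.png

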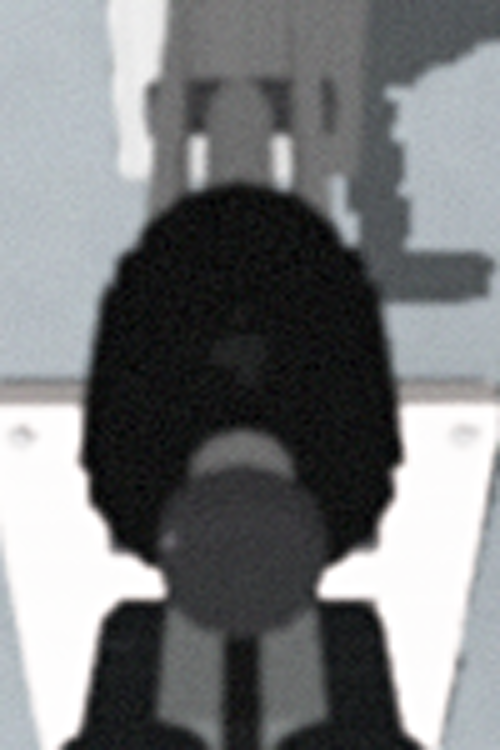

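```bash
python3 - <<'E'
from arc import *
p,M,s=tool();t=tcp_arc(75,16.5,.001,.022);print(p,t,rel(t,p,M,YAW))
E
```

```text
[0.5579661  0.18419541 0.18276048] [0.5855245  0.19035826 0.19091412] (array([28.2,  0.2, -8.2]), np.float64(0.0003))
```

apply_moves(deltas=[-8,0,0,0,1,0,0,0,0,1,0,0,0,0,1,0,0,0,0,1,0,0,0,0,1,0,0,0,0,1])

```text
time: 16.73
eef_pos: [0.5517, 0.1829, 0.183]
orientation: [-0.0, 0.994, 0.113, 0.0]
force: [0.6, 1.0, 0.4]
width: 0.85
```

apply_moves(deltas=[0,0,-8,0,1,18,0,0,0,1,18,0,0,0,1,0,0,0,0,1,0,0,0,0,1])

```text
time: 17.15
eef_pos: [0.5868, 0.1914, 0.1911]
orientation: [-0.0, 0.994, 0.113, -0.0]
force: [-0.0, 0.2, 0.1]
width: 1.001
```

```bash
python3 - <<'E'
from arc import *
p,M,s=tool();t=tcp_arc(75,16.5,.001,.022);print(s["time"],s["width"],s["force"],p,t,rel(t,p,M,YAW))
im=grab_frame("wrist");cv2.imwrite("pics/w21.png",im);crop(im,220,100,200,190,4,"pics/c21.png")
d=grab_frame("side");crop(d,290,100,120,110,6,"pics/d21.png")
for th in range(5,31,5):
    t=np.radians(th);ax=np.array([np.sin(t),0,np.cos(t)]);pv=np.array([.211,0,.014])
    print(th,[np.round(wproj(T(pv+k*ax),p,M)[0],0).tolist() for k in (.055,.075,.091,.103)])
E
```

```text
17.15 1.0009870091747752 [-0.0280673   0.21886196  0.10802847] [0.58683007 0.19135188 0.19107952] [0.5855245  0.19035826 0.19091412] (array([-1.5,  0.7,  0.2]), np.float64(0.0002))
5 [[321.0, 246.0], [321.0, 273.0], [322.0, 297.0], [322.0, 316.0]]
10 [[321.0, 241.0], [321.0, 265.0], [322.0, 288.0], [322.0, 307.0]]
15 [[321.0, 234.0], [322.0, 257.0], [322.0, 277.0], [322.0, 295.0]]
20 [[321.0, 227.0], [322.0, 247.0], [322.0, 265.0], [322.0, 281.0]]
25 [[321.0, 220.0], [322.0, 236.0], [322.0, 251.0], [322.0, 264.0]]
30 [[321.0, 212.0], [322.0, 224.0], [322.0, 235.0], [323.0, 246.0]]
```

View pics/c21.png

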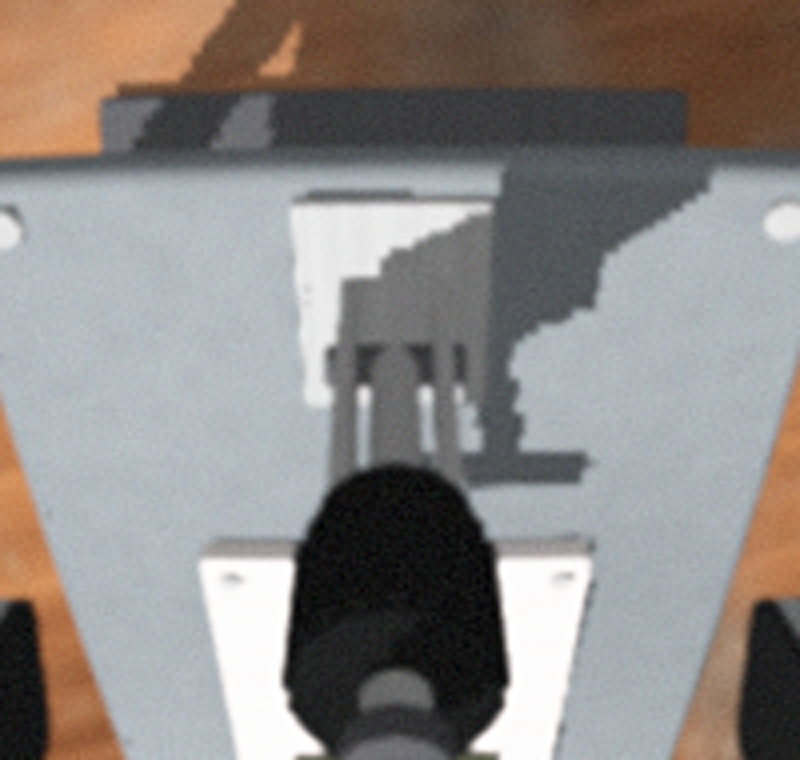

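View pics/d21.png

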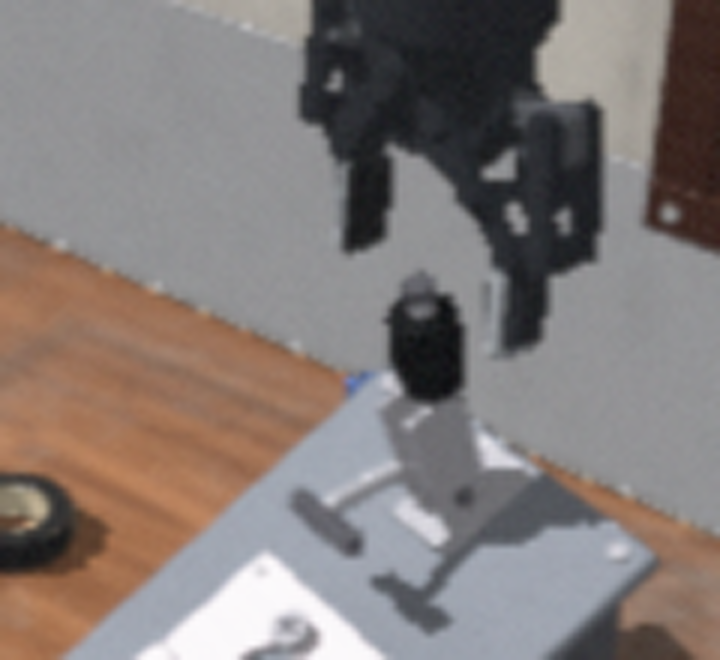

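apply_moves(deltas=[0,0,1,0,0.5,0,0,0,0,0.2,0,0,0,0,0,0,0,0,0,0,0,0,0,0,0,0,0,0,0,0], squeeze=90)

```text
time: 17.75
eef_pos: [0.5865, 0.1909, 0.1905]
orientation: [0.0, 0.994, 0.113, 0.0]
force: [-2.2, -1.2, 4.1]
width: 0.28
```

apply_moves(deltas=[-0.3,0,-2,0,0,-0.4,0,-1.5,0,0,0,0,0,0,0])

```text
time: 18.0
eef_pos: [0.5858, 0.1907, 0.1933]
orientation: [0.0, 0.994, 0.113, -0.0]
force: [1.4, 0.1, -4.8]
width: 0.281
```

```bash
cat > chk.py <<'E'
from arc import *
import sys
n=sys.argv[1]
p,M,s=tool();g,r,th=state(p,.022);print(s["time"],p,s["width"],s["force"],"r,th",r,th)
t=np.radians(th);F=Mp.T@s["force"];print("radial",F[0]*np.sin(t)+F[2]*np.cos(t),"tang(up)",F[0]*np.cos(t)-F[2]*np.sin(t))
im=grab_frame("wrist");cv2.imwrite(f"pics/w{n}.png",im);a=cv2.resize(im[110:300,230:410],None,fx=3.5,fy=3.5,interpolation=2)
d=grab_frame("side");b=cv2.resize(d[100:210,270:400],None,fx=3.5,fy=3.5,interpolation=2)
c=np.zeros((600,800,3),np.uint8);
a=a[:600,:440];b=b[:600,:360] if b.shape[1]<=360 else cv2.resize(b,(360,int(b.shape[0]*360/b.shape[1])))
c[:a.shape[0],:a.shape[1]]=a;c[:b.shape[0],440:440+b.shape[1]]=b
cv2.imwrite(f"pics/k{n}.png",c)
for th2 in np.arange(th-10,th+11,5):
    t=np.radians(th2);ax=np.array([np.sin(t),0,np.cos(t)]);pv=np.array([.211,0,.014])
    print(round(th2),"cap in wrist",np.round(wproj(T(pv+.103*ax),p,M)[0],0),end=" ")
print()
prev=p
for a in np.arange(th-5,-29,-5):
    x=tcp_arc(r,a,g[1],.022); print(round(a),np.round(M.T@(x-prev)*1e3,1)); prev=x
E
python3 chk.py 22
```

```text
18.0 [0.58579237 0.1906712  0.1932616 ] 0.280699898300956 [ 1.40713019  0.08321667 -4.80076923] r,th 77.23834990931874 17.088104375329088
radial -4.977049194697352 tang(up) 0.45585000457025604
7 cap in wrist [321. 308.] 12 cap in wrist [321. 298.] 17 cap in wrist [321. 285.] 22 cap in wrist [321. 270.] 27 cap in wrist [322. 252.] 
12 [-6.6 -0.   1.6]
7 [-6.4 -0.   2.1]
2 [-6.2 -0.   2.7]
-3 [-5.9 -0.   3.2]
-8 [-5.6 -0.   3.7]
-13 [-5.3 -0.   4.2]
-18 [-4.9 -0.   4.6]
-23 [-4.5 -0.   5. ]
-28 [-4.  -0.   5.4]
```

View pics/k22.png

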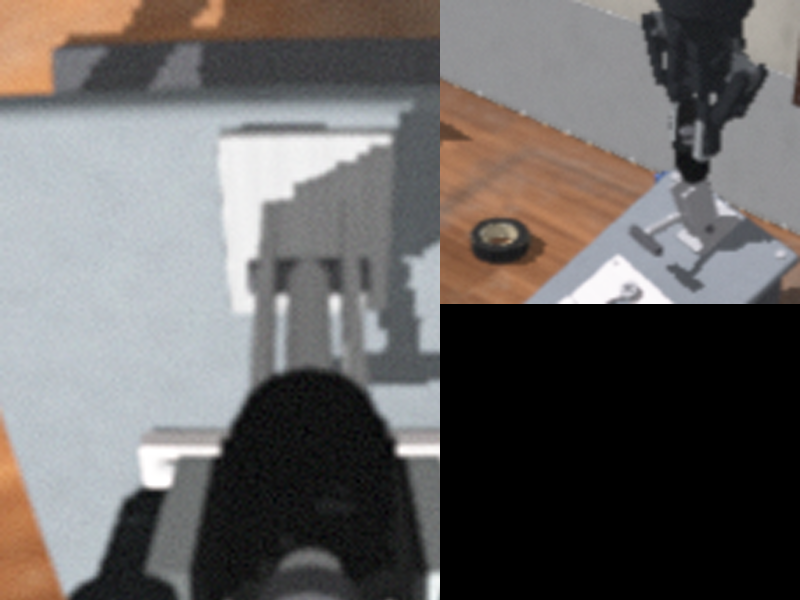

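apply_moves(deltas=[-3.3,0,0.6,0,0,-3.3,0,0.9,0,0,-3.2,0,1.0,0,0,-3.2,0,1.2,0,0,0,0,0,0,0])

```text
time: 18.52
eef_pos: [0.5738, 0.1879, 0.1903]
orientation: [-0.0, 0.994, 0.113, 0.001]
force: [4.9, 1.2, -3.8]
width: 0.277
```

```bash
python3 chk.py 23
```

```text
18.5167 [0.57381794 0.18787557 0.19033893] 0.27659837931780423 [ 4.91511287  1.21320641 -3.78360109] r,th 77.72875918528416 7.738745168369845
radial -5.3024823006968544 tang(up) 3.43856957166449
-2 cap in wrist [321. 308.] 3 cap in wrist [321. 300.] 8 cap in wrist [321. 290.] 13 cap in wrist [321. 277.] 18 cap in wrist [321. 262.] 
3 [-6.3 -0.   2.6]
-2 [-6.  -0.   3.1]
-7 [-5.7 -0.   3.7]
-12 [-5.4 -0.   4.1]
-17 [-5.  -0.   4.6]
-22 [-4.6 -0.   5. ]
-27 [-4.1 -0.   5.4]
```

View pics/k23.png

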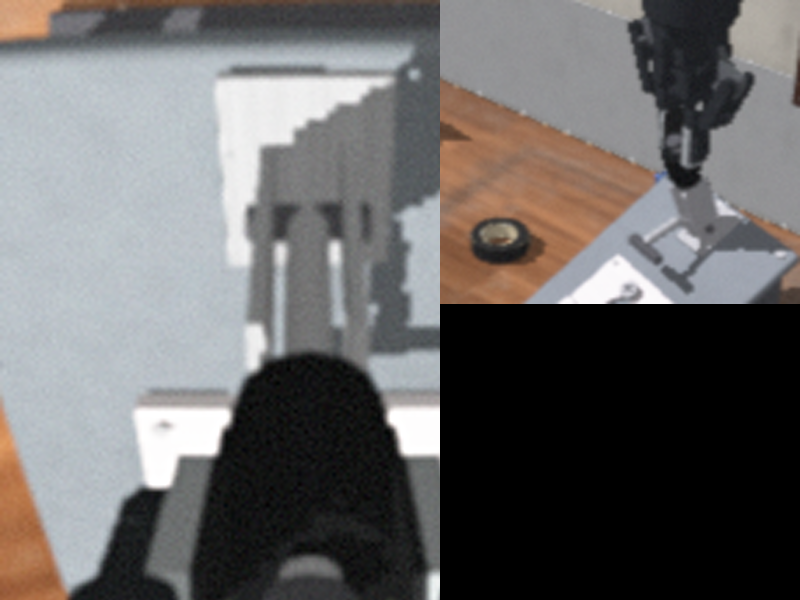

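apply_moves(deltas=[-3.2,0,1.2,0,0,-3.1,0,1.3,0,0,-3.0,0,1.5,0,0,-3.0,0,1.6,0,0,0,0,0,0,0])

```text
time: 19.03
eef_pos: [0.5617, 0.1843, 0.1845]
orientation: [0.0, 0.994, 0.112, 0.001]
force: [4.2, -0.1, -2.8]
width: 0.276
```

```bash
python3 chk.py 24
```

```text
19.0333 [0.56166687 0.18429427 0.18449803] 0.2759825143736742 [ 4.19694359 -0.09260741 -2.84943925] r,th 77.87629897543854 -2.532199057370004
radial -4.521202409646127 tang(up) 2.056740418202664
-13 cap in wrist [319. 306.] -8 cap in wrist [320. 301.] -3 cap in wrist [320. 294.] 2 cap in wrist [320. 285.] 7 cap in wrist [320. 274.] 
-8 [-5.7  0.   3.7]
-13 [-5.4  0.   4.2]
-18 [-5.   0.   4.6]
-23 [-4.6  0.   5. ]
-28 [-4.1  0.   5.4]
```

View pics/k24.png

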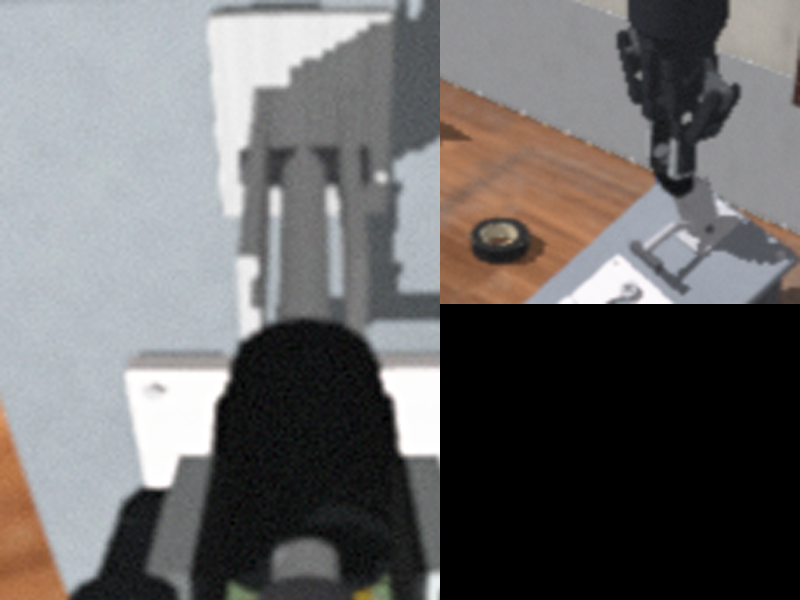

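Holding well: the lever leans about −2° and the lift force is steady. Continuing.

apply_moves(deltas=[-2.9,0,1.7,0,0,-2.9,0,1.9,0,0,-2.8,0,2.0,0,0,-2.7,0,2.1,0,0,0,0,0,0,0])

```text
time: 19.55
eef_pos: [0.5504, 0.1815, 0.1793]
orientation: [0.002, 0.994, 0.113, 0.001]
force: [-8.5, -7.8, 22.5]
width: 0.271
```

```bash
python3 chk.py 25
```

```text
19.55 [0.55037581 0.18146021 0.17928809] 0.2705799319092246 [-8.47446153 -7.81300233 22.4925316 ] r,th 80.30782970578319 -11.611104591088504
radial 23.713576605077897 tang(up) 6.624864358552044
-22 cap in wrist [319. 299.] -17 cap in wrist [319. 297.] -12 cap in wrist [319. 293.] -7 cap in wrist [319. 286.] -2 cap in wrist [319. 278.] 
-17 [-5.2 -0.   4.7]
-22 [-4.8 -0.   5.1]
-27 [-4.3 -0.   5.5]
```

View pics/k25.png

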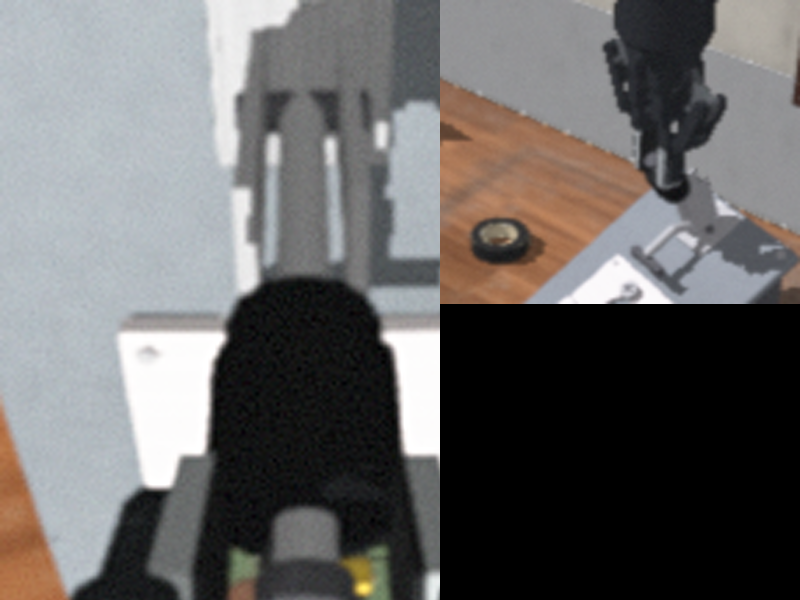

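The jaws have crept off the collar's middle (pressing down, lever lagging about 5°). The collar rides on the gate when released, so I'll open, look and regrip centred.

apply_moves(deltas=[0,0,-1.5,0,1,0,0,0,0,1,0,0,0,0,1,0,0,0,0,1,0,0,0,0,1])

```text
time: 20.07
eef_pos: [0.5498, 0.1827, 0.1776]
orientation: [0.0, 0.994, 0.114, -0.0]
force: [-0.2, 1.5, -0.1]
width: 0.962
```

```bash
python3 chk.py 26; python3 - <<'E'
from h import *
im=cv2.imread("pics/w26.png");crop(im,220,130,200,190,4,"pics/c26.png")
d=grab_frame("side");crop(d,280,100,120,110,6,"pics/d26.png")
E
```

```text
20.0667 [0.54982921 0.182714   0.17758858] 0.9617165867439744 [-0.18270029  1.48981828 -0.10206529] r,th 79.16848828216477 -12.534953420329984
radial -0.17978776588441794 tang(up) 0.05319975134313547
-23 cap in wrist [321. 301.] -18 cap in wrist [321. 299.] -13 cap in wrist [322. 295.] -8 cap in wrist [322. 289.] -3 cap in wrist [322. 281.] 
-18 [-5.  -0.   4.7]
-23 [-4.6 -0.   5.1]
-28 [-4.1 -0.   5.5]
```

View pics/c26.png

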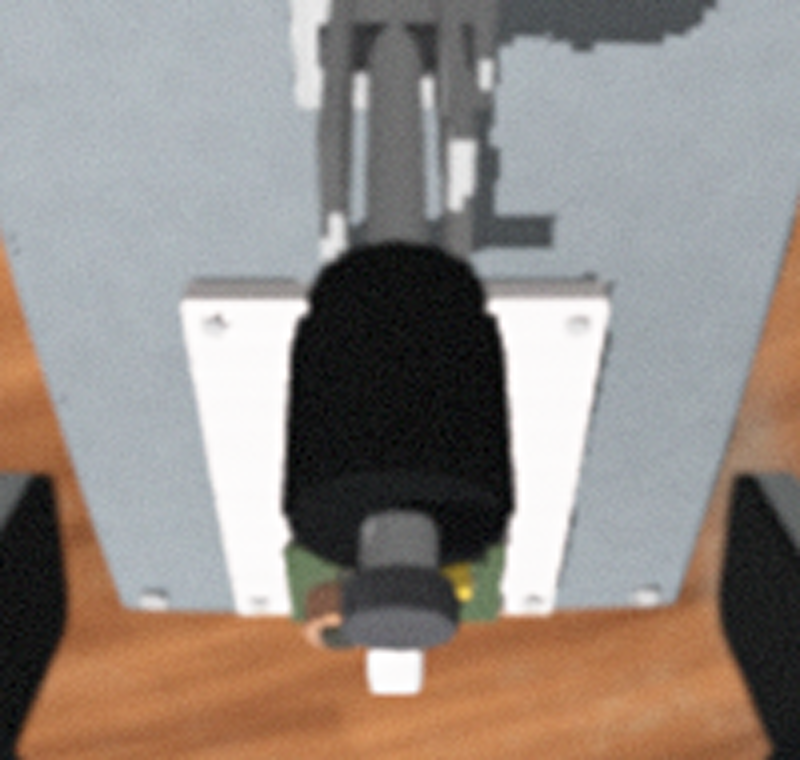

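View pics/d26.png

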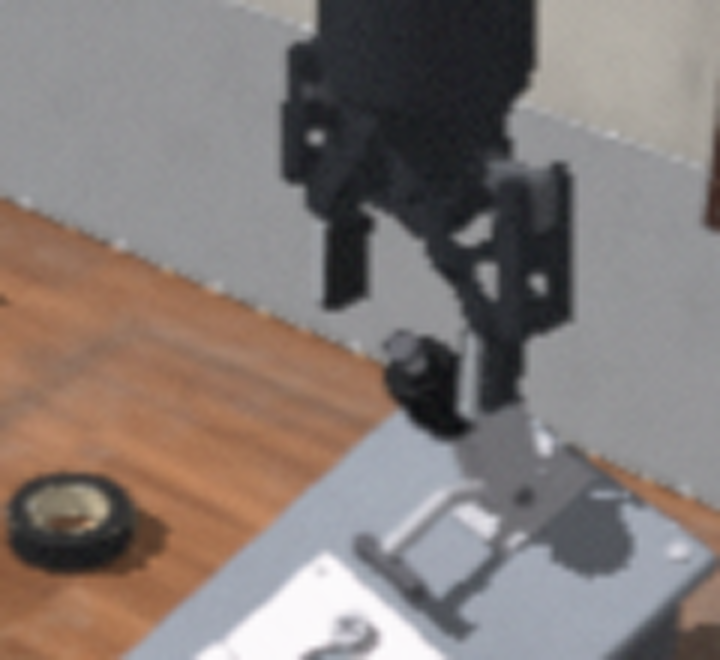

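```bash
python3 - <<'E'
from arc import *
p,M,s=tool()
def cyl(th,r0,r1,R0):
    t=np.radians(th);ax=np.array([np.sin(t),0,np.cos(t)]);e=np.array([np.cos(t),0,-np.sin(t)]);pv=np.array([.211,.001,.014]);o=[]
    for r in (r0,r1):
        for a in np.linspace(0,2*np.pi,40): o.append(pv+r*ax+R0*(np.cos(a)*e+np.sin(a)*np.array([0,1,0])))
    return T(np.array(o))
for th in (-2,-5,-8,-11):
    for lift in (.010,.014):
        w=wproj(cyl(th,.045+lift,.081+lift,.014),p,M); c=wproj(cyl(th,.0985,.103,.008),p,M)
        top=wproj(cyl(th,.081+lift,.081+lift,.014),p,M)
        print(th,lift,"collar v",w[:,1].min().round(1),w[:,1].max().round(1),"u",w[:,0].min().round(1),w[:,0].max().round(1),"rim top v",top[:,1].min().round(1),"cap end v",c[40:,1].min().round(1),c[:,1].max().round(1))
print("obs collar v",130+242/4,130+572/4,"u",220+285/4,220+512/4,"rim far v",130+472/4,"cap max",130+648/4,"end face top",130+605/4)
for th in (-5,-7,-9):
  x=tcp_arc(75,th,.001,.022);print(th,rel(x,p,M))
E
```

```text
-2 0.01 collar v 182.1 272.6 u 289.3 349.7 rim top v 240.2 cap end v 271.5 288.5
-2 0.014 collar v 187.6 279.6 u 288.9 350.3 rim top v 247.9 cap end v 271.5 288.5
-5 0.01 collar v 187.1 275.8 u 290.1 348.9 rim top v 247.7 cap end v 278.2 292.5
-5 0.014 collar v 192.9 282.7 u 289.7 349.3 rim top v 255.6 cap end v 278.2 292.5
-8 0.01 collar v 191.8 278.2 u 290.8 348.0 rim top v 254.3 cap end v 283.9 295.7
-8 0.014 collar v 198.0 285.2 u 290.5 348.4 rim top v 262.3 cap end v 283.9 295.7
-11 0.01 collar v 196.3 280.1 u 291.5 347.2 rim top v 260.2 cap end v 288.7 298.1
-11 0.014 collar v 202.6 287.0 u 291.2 347.6 rim top v 268.2 cap end v 288.7 298.1
obs collar v 190.5 273.0 u 291.25 348.0 rim far v 248.0 cap max 292.0 end face top 281.25
-5 (array([10.4,  0.5, -2.6]), None)
-7 (array([ 8.2,  0.5, -1.1]), None)
-9 (array([6.1, 0.5, 0.4]), None)
```

apply_moves(deltas=[9.8,0.5,-1.5,0,1,0,0,0,0,1,0,0,0,0,1,0,0,0,0,0.4,0,0,0,0,0,0,0,0,0,0,0,0,0,0,0,0,0,0,0,0], squeeze=70)

```text
time: 20.88
eef_pos: [0.5598, 0.1843, 0.1796]
orientation: [0.0, 0.994, 0.113, 0.0]
force: [-3.7, -0.2, 9.5]
width: 0.297
```

apply_moves(deltas=[0,0,0,0,0,-0.9,0,-1.3,0,0,-0.9,0,-1.3,0,0,0,0,0,0,0])

```text
time: 21.22
eef_pos: [0.5582, 0.1839, 0.1821]
orientation: [-0.0, 0.994, 0.113, 0.0]
force: [2.1, 1.2, -4.1]
width: 0.285
```

```bash
python3 chk.py 27
```

```text
21.2167 [0.55818808 0.18392945 0.18208931] 0.28528789201303767 [ 2.06590331  1.24334918 -4.12111016] r,th 77.67962655731218 -5.641911301268557
radial -4.701063399088077 tang(up) -0.3743653278409817
-16 cap in wrist [320. 305.] -11 cap in wrist [320. 302.] -6 cap in wrist [320. 296.] -1 cap in wrist [320. 288.] 4 cap in wrist [321. 278.] 
-11 [-5.5 -0.   4. ]
-16 [-5.1 -0.   4.5]
-21 [-4.7 -0.   4.9]
-26 [-4.3 -0.   5.3]
```

View pics/k27.png

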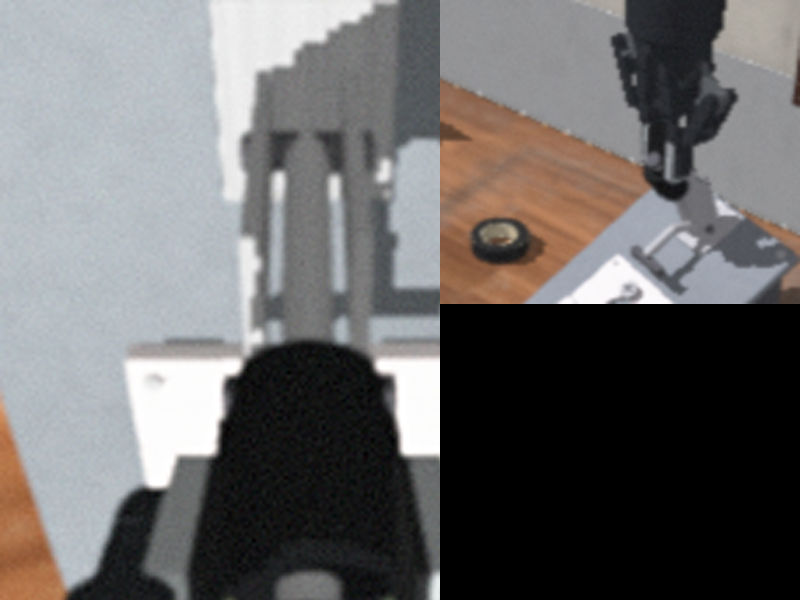

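apply_moves(deltas=[-2.9,0,1.8,0,0,-2.8,0,1.9,0,0,-2.7,0,2.1,0,0,-2.6,0,2.2,0,0,0,0,0,0,0])

```text
time: 21.73
eef_pos: [0.5477, 0.1815, 0.1742]
orientation: [-0.0, 0.994, 0.113, 0.001]
force: [4.3, 2.6, -1.7]
width: 0.283
```

```bash
python3 chk.py 28
```

```text
21.7333 [0.5476605  0.1814632  0.17418895] 0.2827412656694182 [ 4.3170674   2.59559109 -1.74536732] r,th 78.24481115767946 -15.48680819021217
radial -4.563062536315141 tang(up) 2.274502638786143
-25 cap in wrist [320. 301.] -20 cap in wrist [320. 300.] -15 cap in wrist [320. 297.] -10 cap in wrist [320. 293.] -5 cap in wrist [321. 286.] 
-20 [-4.8 -0.   4.9]
-25 [-4.3 -0.   5.3]
```

View pics/k28.png

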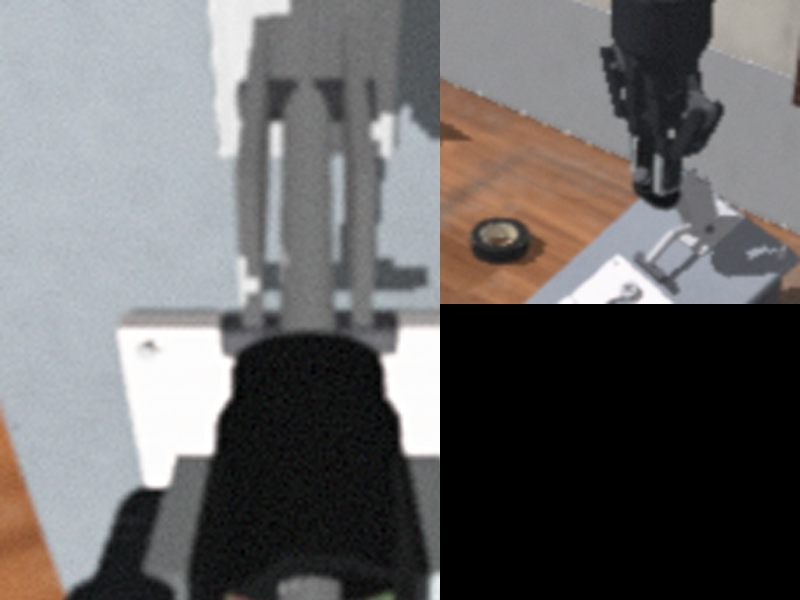

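apply_moves(deltas=[-2.5,0,2.3,0,0,-2.4,0,2.4,0,0,-2.3,0,2.6,0,0,-2.1,0,2.7,0,0,0,0,0,0,0])

```text
time: 22.25
eef_pos: [0.5376, 0.1784, 0.1634]
orientation: [0.001, 0.994, 0.113, -0.001]
force: [2.3, 1.3, -4.4]
width: 0.28
```

```bash
python3 chk.py 29
```

```text
22.25 [0.53762316 0.17839612 0.16344558] 0.27969175488546594 [ 2.28082307  1.29530348 -4.4394287 ] r,th 79.08906058280357 -26.41224849990643
radial -4.627828216732682 tang(up) -2.1473364281437335
-36 cap in wrist [319. 295.] -31 cap in wrist [319. 296.] -26 cap in wrist [319. 297.] -21 cap in wrist [319. 296.] -16 cap in wrist [319. 293.]
```

View pics/k29.png

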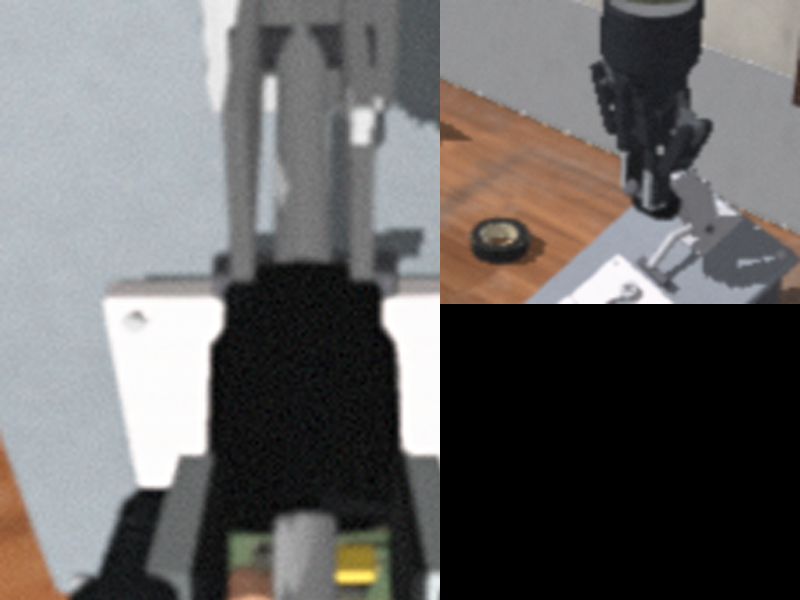

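apply_moves(deltas=[-2.0,0,2.6,0,0,-1.9,0,2.6,0,0,0,0,0,0,0])

```text
time: 22.6
eef_pos: [0.5359, 0.1781, 0.1595]
orientation: [0.0, 0.994, 0.113, 0.002]
force: [5.1, -1.8, 0.3]
width: 0.278
```

```bash
python3 chk.py 30;python3 - <<'E'
from h import *
d=grab_frame("side");crop(d,270,100,120,110,6,"pics/d30.png")
E
```

```text
22.6 [0.53591299 0.17810313 0.159538  ] 0.2780740493329433 [ 5.05084363 -1.78335489  0.34859764] r,th 78.33565844126805 -29.475268272379882
radial -3.6235808990411913 tang(up) 2.7241172953610358
-39 cap in wrist [319. 294.] -34 cap in wrist [319. 297.] -29 cap in wrist [319. 298.] -24 cap in wrist [319. 298.] -19 cap in wrist [319. 296.]
```

View pics/k30.png

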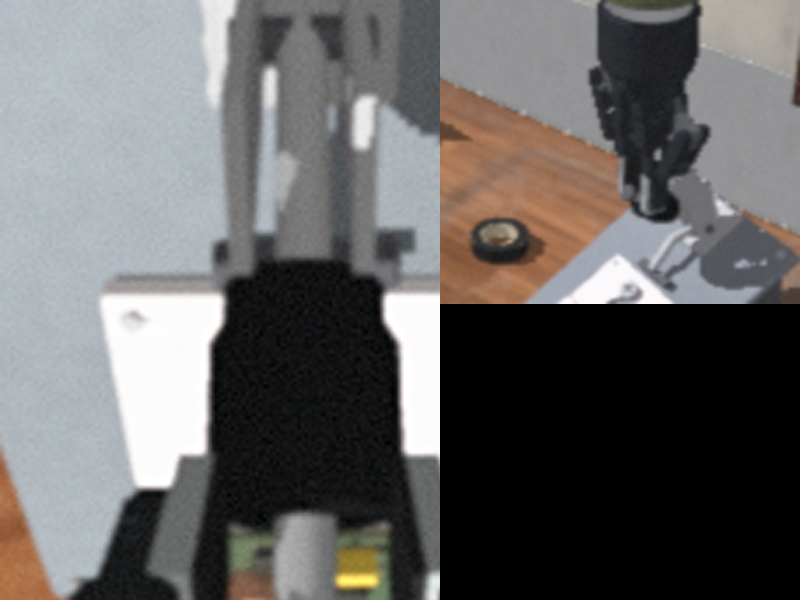

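View pics/d30.png

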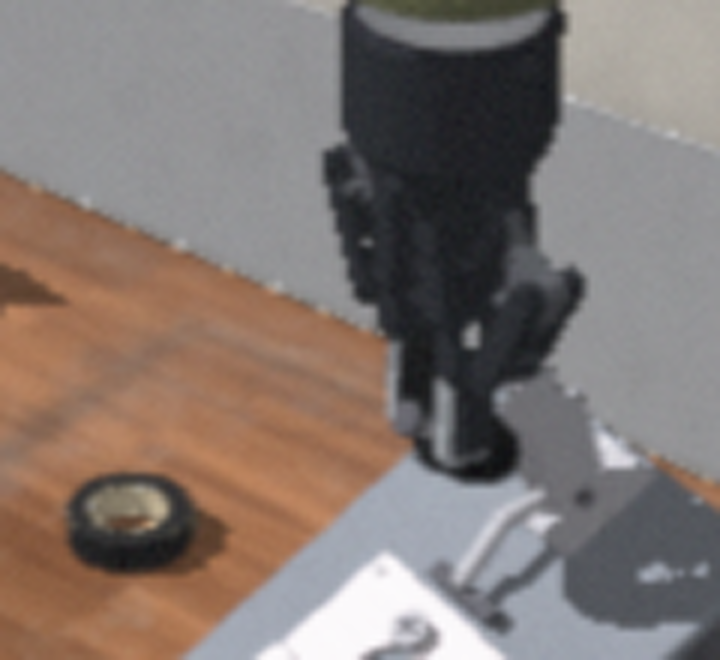

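```bash
cat > cyl.py <<'E'
from arc import *
def cyl(th,r0,r1,R0):
    t=np.radians(th);ax=np.array([np.sin(t),0,np.cos(t)]);e=np.array([np.cos(t),0,-np.sin(t)]);pv=np.array([.211,.001,.014]);o=[]
    for r in (r0,r1):
        for a in np.linspace(0,2*np.pi,40): o.append(pv+r*ax+R0*(np.cos(a)*e+np.sin(a)*np.array([0,1,0])))
    return T(np.array(o))
E
python3 - <<'E'
from cyl import *
p,M,s=tool()
for th in (-15,-18,-21,-24,-25):
    for lift in (0,.010,.014):
        w=wproj(cyl(th,.045+lift,.081+lift,.014),p,M);top=wproj(cyl(th,.081+lift,.081+lift,.014),p,M)
        print(th,lift,"collar v",w[:,1].min().round(1),w[:,1].max().round(1),"rim far v",top[:,1].min().round(1))
print("obs",110+260/3.5,"rim",110+510/3.5)
E
```

```text
-15 0 collar v 164.9 256.5 rim far v 233.8
-15 0.01 collar v 182.2 275.5 rim far v 256.2
-15 0.014 collar v 189.5 283.3 rim far v 265.4
-18 0 collar v 168.9 257.7 rim far v 239.2
-18 0.01 collar v 186.8 276.5 rim far v 261.4
-18 0.014 collar v 194.3 284.2 rim far v 270.5
-21 0 collar v 172.7 258.5 rim far v 243.8
-21 0.01 collar v 191.0 277.0 rim far v 265.7
-21 0.014 collar v 198.7 284.5 rim far v 274.7
-24 0 collar v 176.2 258.8 rim far v 247.7
-24 0.01 collar v 194.9 277.0 rim far v 269.3
-24 0.014 collar v 202.6 284.3 rim far v 278.1
-25 0 collar v 177.3 258.8 rim far v 248.8
-25 0.01 collar v 196.1 276.9 rim far v 270.3
-25 0.014 collar v 203.8 284.2 rim far v 279.0
obs 184.28571428571428 rim 255.71428571428572
```

```bash
python3 - <<'E'
from cyl import *
p,M,s=tool()
for x in (.140,.144,.148,.152):
  for z in (.011,.02,.03): print(x,z,np.round(wproj(T(np.array([x,.021,z])),p,M)[0],0), np.round(proj("side",T(np.array([[x,.02,z],[x,-.02,z]]))),0).tolist())
# cap/lever end in side
for th in (-15,-20,-25): 
    print(th,np.round(proj("side",cyl(th,.103,.103,.0001)[:1]),0),np.round(wproj(cyl(th,.085,.085,.0001)[:1],p,M),0))
d=grab_frame("side");crop(d,325,165,60,55,12,"pics/d31.png")
E
```

```text
0.14 0.011 [291. 200.] [[339.0, 196.0], [349.0, 205.0]]
0.14 0.02 [290. 208.] [[338.0, 194.0], [347.0, 203.0]]
0.14 0.03 [289. 218.] [[336.0, 192.0], [346.0, 200.0]]
0.144 0.011 [290. 196.] [[340.0, 195.0], [350.0, 204.0]]
0.144 0.02 [290. 205.] [[339.0, 193.0], [348.0, 202.0]]
0.144 0.03 [289. 215.] [[337.0, 191.0], [347.0, 199.0]]
0.148 0.011 [290. 192.] [[341.0, 194.0], [351.0, 203.0]]
0.148 0.02 [289. 201.] [[340.0, 192.0], [350.0, 200.0]]
0.148 0.03 [288. 211.] [[338.0, 190.0], [348.0, 198.0]]
0.152 0.011 [290. 188.] [[343.0, 193.0], [352.0, 201.0]]
0.152 0.02 [289. 197.] [[341.0, 191.0], [351.0, 199.0]]
0.152 0.03 [288. 207.] [[340.0, 189.0], [350.0, 197.0]]
-15 [[342. 162.]] [[317. 254.]]
-20 [[339. 165.]] [[317. 259.]]
-25 [[337. 169.]] [[317. 262.]]
```

View pics/d31.png

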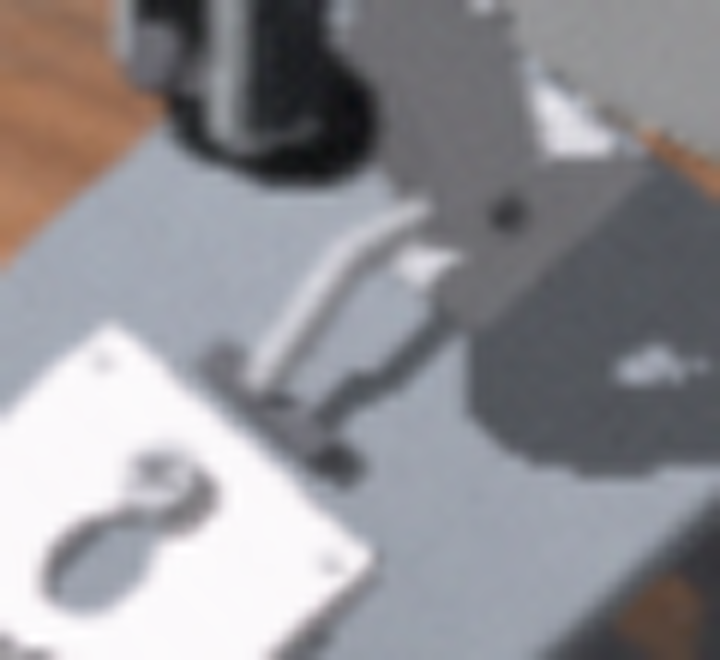

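View pics/w30.png

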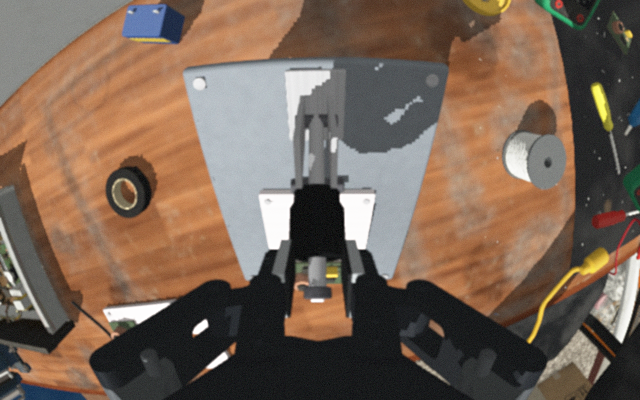

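apply_moves(deltas=[0,0,0,0,1,0,0,0,0,1,0,0,0,0,1,0,0,0,0,1,0,0,0,0,1])

```text
time: 23.22
eef_pos: [0.5343, 0.1786, 0.1588]
orientation: [0.0, 0.994, 0.114, -0.0]
force: [0.4, -0.6, -0.6]
width: 0.96
```

```bash
python3 - <<'E'
from cyl import *
p,M,s=tool();print(s["time"],p,s["width"],s["force"])
im=grab_frame("wrist");crop(im,220,100,200,190,4,"pics/c32.png")
d=grab_frame("side");crop(d,300,140,100,90,8,"pics/d32.png")
for th in (-15,-18,-21,-24,-25):
    for lift in (0,.010):
        w=wproj(cyl(th,.045+lift,.081+lift,.014),p,M);top=wproj(cyl(th,.081+lift,.081+lift,.014),p,M);c=wproj(cyl(th,.0985,.103,.008),p,M)
        print(th,lift,"collar v",w[:,1].min().round(1),w[:,1].max().round(1),"rim far v",top[:,1].min().round(1),"cap",c[:,1].min().round(1),c[:,1].max().round(1))
E
```

```text
23.2167 [0.53427819 0.17863135 0.15881747] 0.9596159547517681 [ 0.35000554 -0.64527459 -0.5911015 ]
-15 0 collar v 162.5 254.9 rim far v 231.9 cap 276.4 295.3
-15 0.01 collar v 179.9 274.1 rim far v 254.5 cap 276.4 295.3
-18 0 collar v 166.6 256.2 rim far v 237.3 cap 280.3 296.6
-18 0.01 collar v 184.6 275.1 rim far v 259.8 cap 280.3 296.6
-21 0 collar v 170.4 257.0 rim far v 242.0 cap 283.4 297.3
-21 0.01 collar v 188.9 275.6 rim far v 264.2 cap 283.4 297.3
-24 0 collar v 174.0 257.3 rim far v 246.0 cap 285.7 297.3
-24 0.01 collar v 192.8 275.6 rim far v 267.8 cap 285.7 297.3
-25 0 collar v 175.1 257.3 rim far v 247.1 cap 286.3 297.2
-25 0.01 collar v 194.0 275.5 rim far v 268.8 cap 286.3 297.2
```

View pics/c32.png

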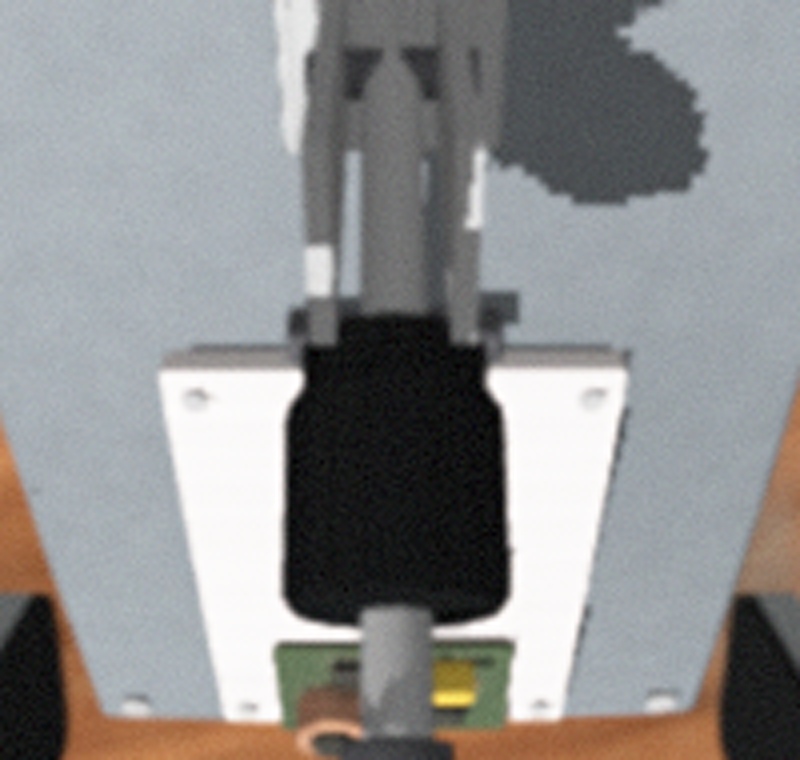

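View pics/d32.png

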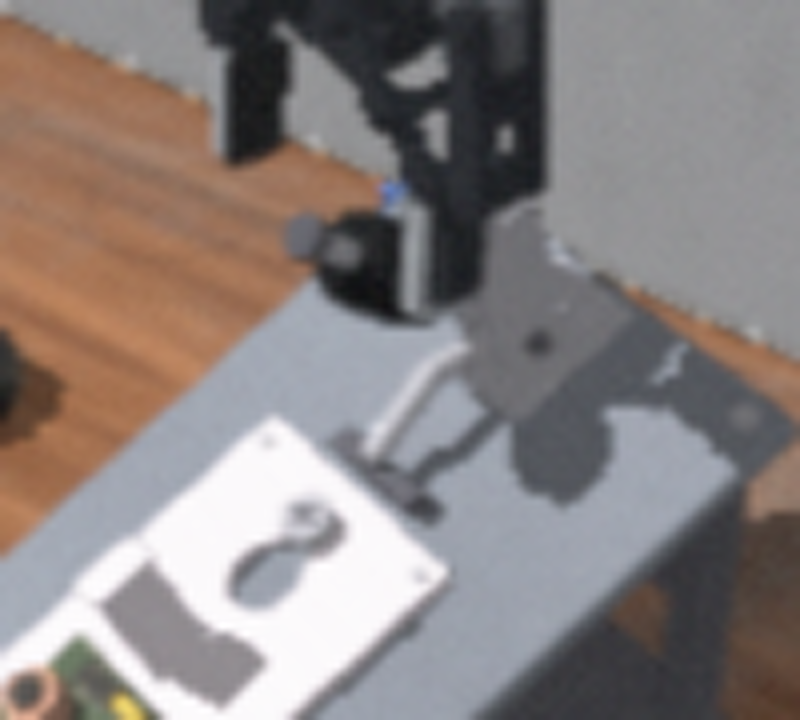

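The collar has dropped fully (v 178–256, model for θ=−25° and lift 0: 175–257), so the lever is in its latched notch. Withdrawing upward.

apply_moves(deltas=[0,0,-15,0,1,0,0,-35,0,1,0,0,-40,0,1,-20,0,-30,0,1,-35,0,0,0,1,-35,0,0,0,1,0,0,0,0,1,0,0,0,0,1])

```text
time: 23.98
eef_pos: [0.446, 0.1577, 0.2797]
orientation: [0.002, 0.994, 0.113, 0.001]
force: [0.0, -1.2, -0.8]
width: 0.999
```

```bash
python3 - <<'E'
from cyl import *
p,M,s=tool();print(s["time"],p,s["width"],s["force"])
im=grab_frame("wrist");cv2.imwrite("pics/w33.png",im);crop(im,240,0,160,200,3.5,"pics/c33.png")
d=grab_frame("side");crop(d,270,140,130,115,6,"pics/d33.png");cv2.imwrite("pics/d33f.png",d)
E
```

```text
23.9833 [0.44600069 0.15769015 0.27971498] 0.9990305667711579 [ 0.00513268 -1.23355441 -0.7880506 ]
```

View pics/d33.png

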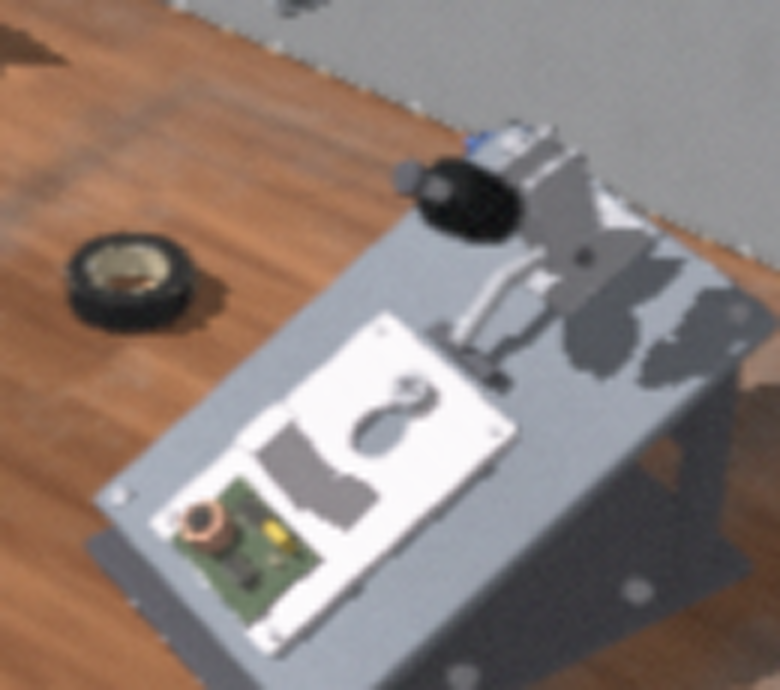

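View pics/c33.png

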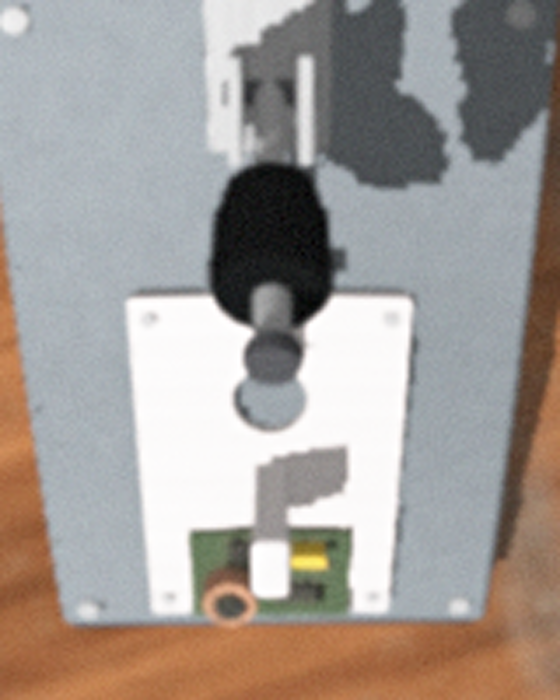

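```bash
python3 - <<'E'
from cyl import *
p,M,s=tool()
print("cap obs side",px([408,178],6,270,140),"wrist",px([272,357],3.5,240,0))
for th in (-19,-22,-25): 
    print(th,proj("side",cyl(th,.103,.103,.0001)[:1]).round(1),wproj(cyl(th,.103,.103,.0001)[:1],p,M).round(1))
for lift in (0,.005,.01):
    w=wproj(cyl(-25,.045+lift,.081+lift,.014),p,M);print(lift,"collar v",w[:,1].min(),w[:,1].max())
print("obs collar v",162/3.5,327/3.5)
wc=px([[152,612],[127,297],[413,297],[388,612]],3.5,240,0)
sc=px([[150,523],[387,313],[517,430],[272,655]],6,270,140)
platefit(p,M,wc,sc)
for q in ["tape_center","reel_center","battery_center"]:
    print(q,[(np.round(d["position"],3).tolist(),round(d["p"],2)) for d in find_in(q,"side")][:2])
E
```

```text
cap obs side [337.58333333 169.25      ] wrist [317.35714286 101.64285714]
-19 [[339.9 164.7]] [[317.2  97.2]]
-22 [[338.5 166.7]] [[317.2 102. ]]
-25 [[337.2 168.8]] [[317.2 106.3]]
0 collar v 44.82742140777967 96.20495597710098
0.005 collar v 48.56345640363455 100.6718211863611
0.01 collar v 52.403340268650766 105.24406181407967
obs collar v 46.285714285714285 93.42857142857143
plate foot in panel mm [68.5  1.6 -1.7] yaw 0.231 pitch 27.4
round rel screw [-20.5   1.7  -2. ]
end rel screw [-0.5  1.8 -2.3]
res [[0.8, 0.1], [0.1, 0.8], [-0.8, 0.4], [-0.3, -0.2], [1.1, -0.1], [0.3, 0.3], [0.5, -0.1], [-0.5, -0.4]]
TCP in plate frame [ 67.3  -1.  213.3]
tape_center [([0.472, 0.393, 0.016], 0.76)]
reel_center [([0.617, -0.071, 0.056], 0.95), ([0.553, 0.167, 0.101], 0.16)]
battery_center [([0.484, 0.154, 0.074], 0.64)]
```

```bash
python3 - <<'E'
from cyl import *
p,M,s=tool()
for th in (-19,-21,-23,-25):
    a=wproj(cyl(th,.098,.103,.008),p,M);b=proj("side",cyl(th,.098,.103,.008))
    print(th,"wrist v",a[:,1].min().round(1),a[:,1].max().round(1),"u",a[:,0].min().round(1),a[:,0].max().round(1),"side u",b[:,0].min().round(1),b[:,0].max().round(1),"v",b[:,1].min().round(1),b[:,1].max().round(1))
im=cv2.imread("pics/w33.png");crop(im,295,35,50,90,6,"pics/c34.png")
d=cv2.imread("pics/d33f.png");crop(d,325,155,50,40,12,"pics/d34.png")
E
```

```text
-19 wrist v 85.2 104.6 u 307.5 328.7 side u 336.9 344.1 v 161.4 168.9
-21 wrist v 88.7 107.4 u 307.7 328.6 side u 336.1 343.1 v 162.7 170.2
-23 wrist v 92.0 110.0 u 307.8 328.5 side u 335.2 342.2 v 164.0 171.5
-25 wrist v 95.2 112.4 u 307.9 328.3 side u 334.5 341.4 v 165.3 172.8
```

View pics/c34.png

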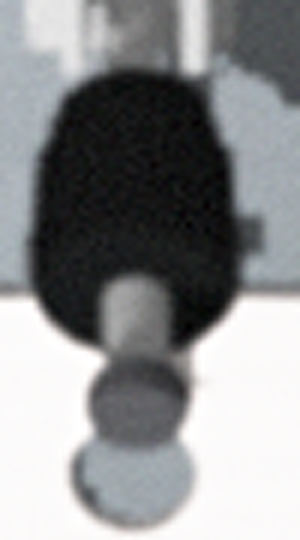

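View pics/d34.png

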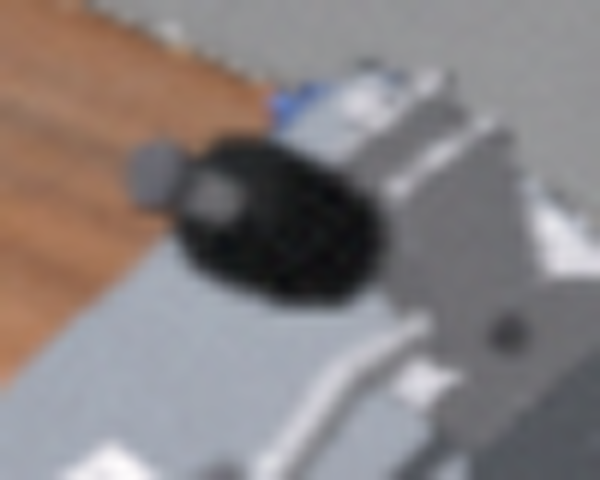

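```bash
python3 - <<'E'
from rig import *
s=read_state();print(s["time"],s["force"])
print(finish_job())
E
```

```text
24.2333 [ 0.43433026 -0.00562619 -0.48541336]
the job is handed in; nothing more can be done
None
```

The carrier plate is hung on the screw, the lever is swung over to its latched end with the collar down, and the job was handed in at 24.2 s. `finish_job()` gives no verdict, so what follows rests on my last measurements.

**What I did**
- **Hanging the plate:** I gripped the smaller plate (the one right of the rig) by its tab and pressed it on the lower panel until it tilted to the slope. Then I set the round hole over the screw head and slid it down until the force showed it was home.
- **Working the latch:** I lifted the collar and swung the lever over. The collar slipped out of the jaws once, and on the second grip the jaws crept off its middle. Both times it stayed up, resting on the gate, so I regripped it and went on.

**Last checks**
- **Plate:** it lies flat, tilted 27.4° against the panel's 28°. The slot's end is about 0.5 mm from the screw along the slope. Across the slope this fit gave 1.8 mm, but the slot allows only about 1.5 mm each way; a correction for the screw's own measured offset brings it to about 1 mm.
- **Height reading:** this last fit also put the plate about 2 mm below the panel surface, which cannot be real. I take it as camera error, since earlier close-up fits gave 0.4 mm.
- **Lever:** the side camera puts it at about −25° from the panel's normal (the full latched end) and the wrist camera at about −22 to −24°. The wrist reading's low end leaves under a degree to the limit of about −21.3°. Both cameras agree that the collar is down, so the gate should hold the lever within 0.05 rad of its end.
- **Bystanders:** the tape roll and the solder reel look untouched. The final network query for the battery returned a false match on the rig, so its place was not measured; I never worked near it.
- **Robot:** it stands clear and touches nothing.

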